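# Pair the brass weights with their standards on the soaking plate

## Task

Before calibration, move the four brass weights from the wooden tray to the blue soaking plate, each one standing upright in the middle of the empty front-row recess directly in front of the steel standard of its own size. Set them down gently rather than dropping them, do not let weights knock together, and leave the steel standards where they stand.

Things in the scene. Friction and masses are not known exactly. Their poses are not given: they have to be found in the camera images.
- brass500: The largest loose brass (yellow) weight, 500 g: upright cylinder 38 mm in diameter and 50 mm high, on top a narrower neck and a lifting knob 24 mm in diameter, 66 mm high in all. Stands at the start in one of the four recesses of the wooden tray. Origin at the centre of its underside, z up along its axis.
- brass200: The second largest loose brass (yellow) weight, 200 g: upright cylinder 28 mm in diameter and 36.5 mm high, on top a narrower neck and a lifting knob 18 mm in diameter, 49.5 mm high in all. Stands at the start in one of the four recesses of the wooden tray. Origin at the centre of its underside, z up along its axis.
- brass100: The third largest loose brass (yellow) weight, 100 g: upright cylinder 22 mm in diameter and 29.5 mm high, on top a narrower neck and a lifting knob 14 mm in diameter, 40 mm high in all. Stands at the start in one of the four recesses of the wooden tray. Origin at the centre of its underside, z up along its axis.
- brass50: The smallest loose brass (yellow) weight, 50 g: upright cylinder 18 mm in diameter and 22 mm high, on top a narrower neck and a lifting knob 11.6 mm in diameter, 30.5 mm high in all. Stands at the start in one of the four recesses of the wooden tray. Origin at the centre of its underside, z up along its axis.
- steel500: The largest loose polished steel (grey) standard weight, 500 g: upright cylinder 38 mm in diameter and 50 mm high, on top a narrower neck and a lifting knob 24 mm in diameter, 66 mm high in all. Stands in one of the four back-row recesses of the blue plate and is to stay there. Origin at the centre of its underside, z up along its axis.
- steel200: The second largest loose polished steel (grey) standard weight, 200 g: upright cylinder 28 mm in diameter and 36.5 mm high, on top a narrower neck and a lifting knob 18 mm in diameter, 49.5 mm high in all. Stands in one of the four back-row recesses of the blue plate and is to stay there. Origin at the centre of its underside, z up along its axis.
- steel100: The third largest loose polished steel (grey) standard weight, 100 g: upright cylinder 22 mm in diameter and 29.5 mm high, on top a narrower neck and a lifting knob 14 mm in diameter, 40 mm high in all. Stands in one of the four back-row recesses of the blue plate and is to stay there. Origin at the centre of its underside, z up along its axis.
- steel50: The smallest loose polished steel (grey) standard weight, 50 g: upright cylinder 18 mm in diameter and 22 mm high, on top a narrower neck and a lifting knob 11.6 mm in diameter, 30.5 mm high in all. Stands in one of the four back-row recesses of the blue plate and is to stay there. Origin at the centre of its underside, z up along its axis.
- plate: Blue plate, fixed, 180 (x) by 320 (y) by 18 mm high; two rows of four round recesses 54 mm wide, 4 mm deep (floors 14 mm above its underside). Origin on its underside below the middle of the front row (robot's side); x points to the back row, y along the rows. Centres: front row, empty, at x 0, y -120, -40, 40, 120 mm; back row, holding the steel weights in changing order, at x 95 mm, same y.
- tray: Dark wooden tray, fixed, 90 (x) by 320 (y) by 20 mm high; one row of four round felt-lined recesses 50 mm wide, 4 mm deep (floors 16 mm above its underside), centres at x 0, y -120, -40, 40, 120 mm. Origin at the centre of its underside, y along the row. The brass weights stand in it in changing order; tray and plate may change sides (left or right).
Things that resemble listed ones, but are neither listed nor needed, are in the scene too. What is shaped like the brass100 but purple or turquoise is not meant.

How it is judged:
By the outcome, as a careful person would: the job done as asked, in the order asked, and still so for the second after the job is handed in, with the robot touching nothing.
It also fails if it takes over 115 s, if anything falls off the work surface, if the arm or the gripper's body presses on something with over 40 N, if the wrist force passes 120 N, or if a joint passes its speed limit or range.

## Robot

A 7-joint arm with a two-finger parallel gripper is mounted at the origin on the work surface. World frame = base frame: x ahead of the robot, y to its left, z up, the work surface at z = 0. Lengths are in m, angles in rad, forces in N, time in s.
With the tool pointing down it reaches from about 0.425 to 0.95 m from the base axis. Payload 4.7 kg.
Tool frame: the origin (TCP) lies midway between the tips of the shut fingers; the grasp point (between the pads) lies 19 mm behind it (pinch_z is the z of the grasp point in the tool frame, in m); z points along the fingers, y is the direction in which the jaws open and shut (so a half turn about z gives the same grasp; the last joint's range is limited). The gripper opens to 85 mm and grips with 20 to 120 N. Pads are 22 mm wide; open, the fingers measure 114 mm over their backs; the gripper's body (76 mm by 85 mm) begins 54 mm behind the grasp point. The pads swing forward as they close: fully open they stand 13 mm farther back than shut.
Start: joints at [1.318, 0.469, -0.049, 1.532, 0.024, 1.141, -0.082], TCP at [0.15, -0.658, 0.209] pointing down, gripper open.
Joint ranges: [-2.59, 2.59], [-0.33, 1.99], [-1.39, 1.29], [0.1, 2.45], [-1.04, 4.18], [0.21, 1.99], [-2.66, 2.66]. Speed limits (rad/s): [2.57, 2.57, 3.14, 3.14, 3.14, 3.14, 3.14].

## Interface

Orientations are given as a rotation vector (axis times angle).
In Python, from rig import state, snapshot, close_job, spot_in, outline_of, pinch_z gives the robot as it stands.
- The arm moves only by the tool apply_moves, never from a script. Its argument "commands" is a list of rows, each an object with "offset": the shift along the tool's x, y, z in m, a list of three; "dr": the turn, a rotation vector about the tool's x, y, z in degrees, a list of three; "grip": the gripper command: -1 is fully open, 1 is shut, values between are in proportion. A call has 1 to 20 rows; each row shifts and turns the commanded pose from where the row before left it, along the tool's axes as they then stand; what a row does not reach is not made up. A row lasts 1/8 s, in which the tool goes at most 62.5 mm and 10.7 degrees, less where a joint would pass 70% of its speed; a pose out of reach is approached as far as the arm can. A call with a gripper value outside its range is refused whole. The fingers move at their own pace and stop on an object; "grip_force" is the grip in N (left out, the last holds). Time passes only in rows, so rows that do not move let the fingers close. It gives the time, the measured TCP pose, the force and the opening at its end, in the units of the state.
- state(): the state, without advancing time (a new reading comes with each control period).
- snapshot(name): name is "scene" or "top" or "wrist"; returns a dict with "color" (400x640x3 uint8, red, green, blue), "intrinsics" (3x3 intrinsics, pixels), "camera_from_world" (4x4, takes a point from world to camera coordinates); the wrist camera has in their place "hand_eye" (4x4, takes a point from camera to tool coordinates, whose origin is the TCP and whose axes are the flange's). Camera axes: x right, y up, looking along -z (the intrinsics and any distortion apply to the point x, -y, -z); pixel columns grow to the right and rows downward; lengths in m; the calibration is good to about 2 mm. The wrist camera is an equidistant fisheye: a pixel r from the principal point sees the ray r / f radians off the axis. A picture is of the moment at which its call begins: read the wrist's pose just before it. There is no depth.
- close_job(): hands the job in, once; it reports no verdict.
Trained networks look in a picture, given as the dict that the camera call returned (one of the last four; its "shot" number tells which), for a name from the list of things; names that differ only in an ending like _2 or _b are one class to them, and where a whole thing is asked for, a point or a joint stands for the part that bears it (a point fixed in the world has none). Each returns a list of dicts, best first, with "p" (0 to 1); they miss things now and then, are a little off and sometimes report something else, mostly with a low value. They report only what shows in the picture. A call takes as long as a camera call. They do not tell look-alikes from the thing itself.
- spot_in(picture, target): "extent" ([left, top, width, height] in pixels, round what is visible of it).
- outline_of(picture, target): "mask" (400x640 bool, what is visible of it) and "extent" ([left, top, width, height] in pixels, round what is visible of it).
The state is a dict: "time_s": time; "joints": joint angles; "dq": joint speeds; "effort": joint torques, N m; "position": TCP position; "tool_rot": TCP orientation; "wrist_force": force on the tool from outside, world axes, zero at the start; "moment": the same for the moment, N m; "opening": finger opening in m.
Only numpy, scipy, OpenCV 4.12 (cv2) and the standard library are available. Lean on these libraries where they do the work, as an engineer would, in place of code of your own. Each camera call takes 0.05 s, during which the arm holds its last target.

## Working session

There is one attempt and no reset: what is moved stays moved. The work goes in short steps, Python scripts to look and compute and a tool call to move; the robot and the scene stay as the last step left them, time stands still between calls to the robot, and variables do not carry over. Pictures are saved under pics/ and viewed, and the job is handed in when it is done.

Besides the shell and the picture viewer there is one more tool, called after ">>>" as name([rows], argument=value, ...), one row to a line, values as JSON. apply_moves: Moves the arm, as the interface text tells. Its arguments: {"type":"object","properties":{"commands":{"type":"array"},"grip_force":{"type":"number"}},"required":["commands"]}

```bash
ls; mkdir -p pics; python3 - <<'E'
from rig import *
import cv2
print(state(), pinch_z)
for n in ["scene","top","wrist"]:
    s=snapshot(n); cv2.imwrite(f"pics/{n}0.png",s["color"][:,:,::-1]); print(n,{k:v for k,v in s.items() if k!="color"})
E
```

```text
pics
{'time_s': 0.0, 'joints': array([ 1.31808956,  0.46945415, -0.0485748 ,  1.53366502,  0.02407336,
        1.14102655, -0.08226105]), 'dq': array([-0.00280047,  0.00090874, -0.00111617,  0.0003612 ,  0.00055553,
        0.00017678, -0.00038266]), 'effort': array([-4.69473180e-04, -5.10309792e+01, -4.63510444e-02, -2.37714440e+01,
        1.08326162e-02,  7.53204018e-03,  2.95622065e-06]), 'position': array([ 0.14967774, -0.65755664,  0.20806508]), 'tool_rot': array([-3.11999903e+00, -3.50667665e-01,  4.34840965e-04]), 'wrist_force': array([0.09432969, 0.15417674, 0.41564061]), 'moment': array([-0.00856037, -0.0041936 ,  0.00273619]), 'opening': 0.08521459278004606} -0.0187
scene {'intrinsics': array([[507.53883355,   0.        , 318.45045255],
       [  0.        , 507.53883355, 201.04015687],
       [  0.        ,   0.        ,   1.        ]]), 'camera_from_world': array([[-0.60906103,  0.79285911, -0.02047204,  0.34818788],
       [-0.50910557, -0.37103348,  0.77662454,  0.23348486],
       [ 0.60815803,  0.48343417,  0.62963102, -1.43896771],
       [ 0.        ,  0.        , 
[... 332 characters left out ...]
.13304514, -0.53252675],
       [-0.13316831, -0.0089902 ,  0.99105266, -0.91953196],
       [ 0.        ,  0.        ,  0.        ,  1.        ]]), 'shot': 2}
wrist {'intrinsics': array([[309.70691629,   0.        , 322.99277494],
       [  0.        , 309.70691629, 196.3747227 ],
       [  0.        ,   0.        ,   1.        ]]), 'hand_eye': array([[ 1.36949226e-04,  9.44872769e-01,  3.27437675e-01,
         8.58619133e-02],
       [ 9.99999339e-01, -5.03149525e-04,  1.03367198e-03,
         3.09361364e-04],
       [ 1.14143862e-03,  3.27437317e-01, -9.44872214e-01,
        -1.64539532e-01],
       [ 0.00000000e+00,  0.00000000e+00,  0.00000000e+00,
         1.00000000e+00]]), 'shot': 3}
```

View pics/scene0.png

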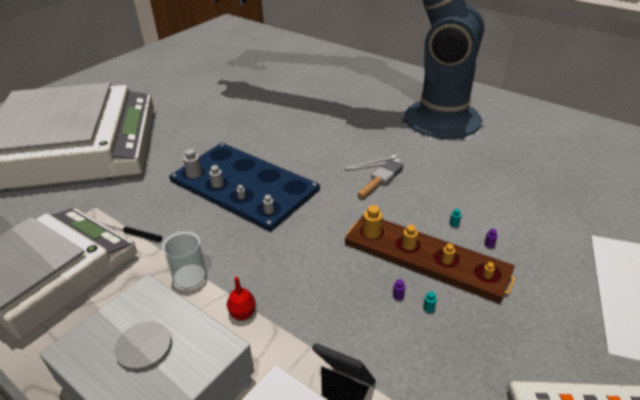

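View pics/top0.png

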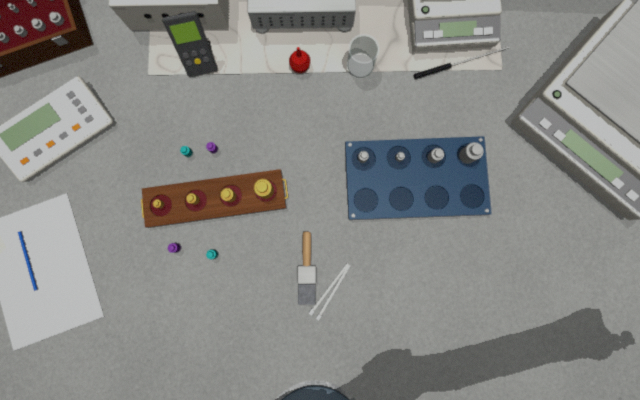

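View pics/wrist0.png

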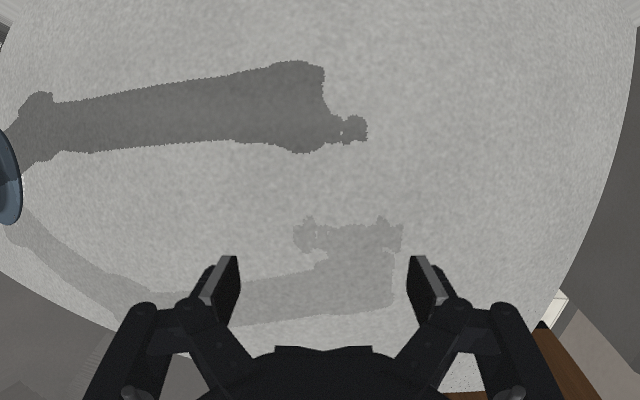

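The top picture shows the tray on the left, with brass weights at px (157,204), (192,199), (228,195) and (263,188), growing left to right. The plate is on the right, with steel weights at (364,157), (401,157), (437,156) and (473,152). There are purple/turquoise decoys at (186,151), (211,147), (174,247) and (212,254).

```bash
cat > h.py <<'E'
import numpy as np, cv2
from rig import *
from scipy.spatial.transform import Rotation as R
from scipy.optimize import least_squares
def proj(s,P):
    P=np.atleast_2d(P); T=s["camera_from_world"]; c=P@T[:3,:3].T+T[:3,3]
    q=np.c_[c[:,0],-c[:,1],-c[:,2]]; K=s["intrinsics"]
    return (q[:,:2]/q[:,2:])@K[:2,:2].T+K[:2,2]
def ray(s,uv):
    K=s["intrinsics"];T=s["camera_from_world"]
    d=np.array([(uv[0]-K[0,2])/K[0,0],-(uv[1]-K[1,2])/K[1,1],-1.]); 
    return -T[:3,:3].T@T[:3,3], T[:3,:3].T@d
def onplane(s,uv,z):
    o,d=ray(s,uv); return o+d*(z-o[2])/d[2]
DIM={500:(38,50,24,66),200:(28,36.5,18,49.5),100:(22,29.5,14,40),50:(18,22,11.6,30.5)}
def crop(img,c,w,h,k,name):
    x,y=int(c[0]-w/2),int(c[1]-h/2); x=max(x,0);y=max(y,0)
    cv2.imwrite("pics/"+name,cv2.resize(img[y:y+h,x:x+w,::-1],None,fx=k,fy=k,interpolation=cv2.INTER_CUBIC))
E
python3 - <<'E'
from h import *
names=["tray","plate"]+[m+str(k) for m in("brass","steel") for k in(500,200,100,50)]
out={}
for cam in ["top","scene"]:
    s=snapshot(cam)
    for n in names:
        r=outline_of(s,n)
        for a in r[:3]: print(cam,n,round(a["p"],2),np.round(a["extent"],1))
        if r: out[cam+n]=r[0]["mask"]
    for k in("color","intrinsics","camera_from_world"): out[cam+"_"+k]=s[k]
    if cam=="top":
        crop(s["color"],(215,198),160,70,5,"tray_c.png"); crop(s["color"],(418,178),160,100,5,"plate_c.png")
np.savez("m0.npz",**out)
print(state()["time_s"])
E
```

```text
top tray 0.8 [138.5 172.4 147.5  53.7]
top plate 0.97 [343.4 135.9 153.1  87.6]
top brass500 0.73 [220.  187.7  16.4  15.6]
top brass500 0.68 [179.6 145.   14.2  13.1]
top brass500 0.68 [208.6 251.5  11.1   9.4]
top brass200 0.73 [220.  187.7  16.4  15.6]
top brass200 0.68 [179.6 145.   14.2  13.1]
top brass200 0.68 [208.6 251.5  11.1   9.4]
top brass100 0.73 [220.  187.7  16.4  15.6]
top brass100 0.68 [179.6 145.   14.2  13.1]
top brass100 0.68 [208.6 251.5  11.1   9.4]
top brass50 0.73 [220.  187.7  16.4  15.6]
top brass50 0.68 [179.6 145.   14.2  13.1]
top brass50 0.68 [208.6 251.5  11.1   9.4]
top steel500 0.7 [425.6 146.5  19.3  17.1]
top steel500 0.62 [460.7 144.8  21.   18.8]
top steel500 0.59 [358.8 150.8  10.4  11.5]
top steel200 0.7 [425.6 146.5  19.3  17.1]
top steel200 0.62 [460.7 144.8  21.   18.8]
top steel200 0.59 [358.8 150.8  10.4  11.5]
top steel100 0.7 [425.6 146.5  19.3  17.1]
top steel100 0.62 [460.7 144.8  21.   18.8]
top steel100 0.59 [358.8 150.8  10.4  11.5]
top steel50 0.7 [425.6 146.5  19.3  17.1]
top steel50 0.62 [460.7 144.8  21.   18.8]
top steel50 0.59 
[... 513 characters left out ...]
11.9  18.9]
scene brass50 0.76 [395.3 278.1   8.1  22.9]
scene brass50 0.72 [483.7 265.3   8.6  12.5]
scene brass50 0.69 [443.9 243.7  11.9  18.9]
scene steel500 0.81 [211.2 167.7  12.1  20.7]
scene steel500 0.78 [182.2 152.2  20.4  25.1]
scene steel500 0.47 [264.5 194.    9.4  22.6]
scene steel200 0.81 [211.2 167.7  12.1  20.7]
scene steel200 0.78 [182.2 152.2  20.4  25.1]
scene steel200 0.47 [264.5 194.    9.4  22.6]
scene steel100 0.81 [211.2 167.7  12.1  20.7]
scene steel100 0.78 [182.2 152.2  20.4  25.1]
scene steel100 0.47 [264.5 194.    9.4  22.6]
scene steel50 0.81 [211.2 167.7  12.1  20.7]
scene steel50 0.78 [182.2 152.2  20.4  25.1]
scene steel50 0.47 [264.5 194.    9.4  22.6]
1.25
```

View pics/tray_c.png

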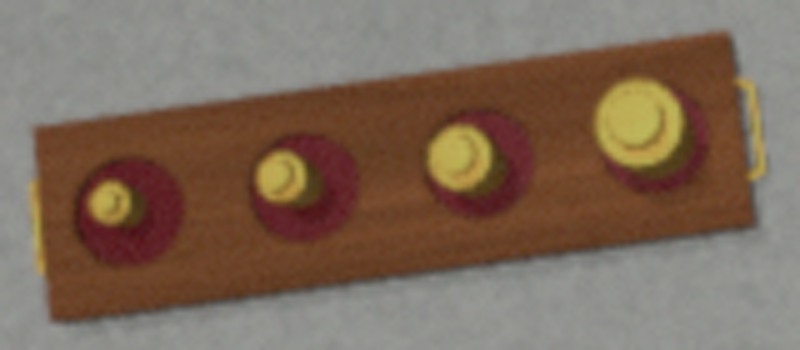

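View pics/plate_c.png

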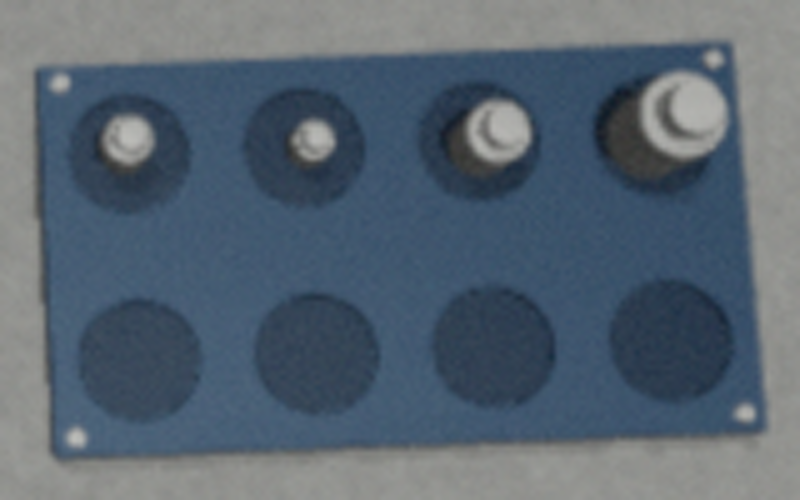

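```bash
cat > fit.py <<'E'
from h import *
from scipy.optimize import minimize
def hullmask(s,P,k=4):
    uv=proj(s,P); m=np.zeros((400*k,640*k),np.uint8)
    h=cv2.convexHull(((uv+0.5)*k*16).astype(np.int32)); cv2.fillConvexPoly(m,h,255,shift=4); 
    return cv2.resize(m,(640,400),interpolation=cv2.INTER_AREA)/255.
def cyl(x,y,z0,n):
    d,h,dk,H=np.array(DIM[n])/1000; t=np.linspace(0,2*np.pi,48)
    f=lambda r,z:np.c_[x+r*np.cos(t),y+r*np.sin(t),np.full(48,z0+z)]
    return [np.r_[f(d/2,0),f(d/2,h)],np.r_[f(dk/2,H-.3*(H-h)),f(dk/2,H)]]
def wmask(s,x,y,z0,n):
    a,b=cyl(x,y,z0,n); return np.maximum(hullmask(s,a),hullmask(s,b))
def fitw(s,mask,x,y,z0,n):
    f=lambda p:np.abs(wmask(s,p[0],p[1],z0,n)-mask).sum()
    r=minimize(f,[x,y],method="Nelder-Mead",options=dict(initial_simplex=[[x,y],[x+.006,y],[x,y+.006]],xatol=1e-4,fatol=.1))
    return r.x,r.fun/mask.sum()
def box(p,x0,x1,y1,h):
    c,s_=np.cos(p[2]),np.sin(p[2]); B=np.array([[X,Y,Z] for X in(x0,x1) for Y in(-y1,y1) for Z in (0,h)])
    return np.c_[p[0]+c*B[:,0]-s_*B[:,1],p[1]+s_*B[:,0]+c*B[:,1],B[:,2]]
def at(p,X,Y): 
    c,s_=np.cos(p[2]),np.sin(p[2]); return np.array([p[0]+c*X-s_*Y,p[1]+s_*X+c*Y])
E
python3 - <<'E'
from fit import *
S={}
d=np.load("m0.npz")
for cam in("top","scene"):
    S[cam]={k:d[cam+"_"+k] for k in("color","intrinsics","camera_from_world")}
def biggest(m):
    n,l,st,_=cv2.connectedComponentsWithStats(m.astype(np.uint8)); return l==1+np.argmax(st[1:,4])
res={}
for name,(x0,x1,h) in dict(tray=(-.045,.045,.020),plate=(-.0425,.1375,.018)).items():
  for cam in S:
    s=S[cam]; hsv=cv2.cvtColor(s["color"],cv2.COLOR_RGB2HSV)
    rough=cv2.dilate(d[cam+name].astype(np.uint8),np.ones((7,7)))>0
    m=(hsv[...,1]>85)&rough
    if name=="plate": m&=(hsv[...,0]>95)&(hsv[...,0]<130)
    else: m&=(hsv[...,0]<15)|(hsv[...,0]>165)
    m=biggest(cv2.morphologyEx(m.astype(np.uint8),cv2.MORPH_OPEN,np.ones((3,3))))
    c=cv2.findContours(m.astype(np.uint8),0,1)[0]; c=max(c,key=cv2.contourArea)
    hm=np.zeros((400,640),np.uint8)
    # fill holes, but keep hull limited
    cv2.drawContours(hm,[cv2.convexHull(c)],-1,1,-1)
    M=hm.astype(float)
    uv=np.argwhere(hm)[:,::-1].mean(0); X=onplane(s,uv,h)
    p0=[X[0]-(x0+x1)/2,X[1],0.12 if name=="tray" else .02]
    f=lambda p:np.abs(hullmask(s,box(p,x0,x1,.16,h))-M).sum()
    best=min((minimize(f,p0,method="Nelder-Mead",options=dict(initial_simplex=[p0]+[list(np.array(p0)+np.array(e)*sg) for e in([.01,0,0],[0,.01,0],[0,0,.05])],xatol=1e-4,fatol=.1,maxiter=300)) for sg in(1,-1)),key=lambda r:r.fun)
    print(name,cam,np.round(best.x,4),"err frac",round(best.fun/M.sum(),3)); res[name,cam]=best.x
p=(res["tray","top"]); 
for cam in S:
    s=S[cam];hsv=cv2.cvtColor(s["color"],cv2.COLOR_RGB2HSV)
    g=(hsv[...,0]>=16)&(hsv[...,0]<36)&(hsv[...,1]>90)
    for Y,n in zip((.12,.04,-.04,-.12),(50,100,200,500)):
        c=at(p,0,Y); e=wmask(s,*c,.016,n); reg=cv2.dilate((e>0).astype(np.uint8),np.ones((13,13)))>0
        m=cv2.morphologyEx((g&reg).astype(np.uint8),cv2.MORPH_OPEN,np.ones((2,2))).astype(float); x,er=fitw(s,m,*c,.016,n)
        print(cam,n,np.round(c,4),np.round(x,4),round(er,2),m.sum(),e.sum().round())
pp=res["plate","top"]
for Y,n in zip((.12,.04,-.04,-.12),(100,50,200,500)): print("target",n,np.round(at(pp,0,Y),4),"scene",np.round(at(res["plate","scene"],0,Y),4), "steel",np.round(at(pp,.095,Y),4))
# overlay
for cam,cc,w,h_,k in (("top",(318,190),380,160,2),("scene",(345,220),370,180,2)):
    im=S[cam]["color"].copy(); im=cv2.resize(im,None,fx=4,fy=4)
    t=np.linspace(0,2*np.pi,60)
    for nm,x0,x1,h,r,xs in(("tray",-.045,.045,.02,.025,[0]),("plate",-.0425,.1375,.018,.027,[0,.095])):
        q=res[nm,"top"]
        polys=[box(q,x0,x1,.16,h)[[1,3,7,5]]]
        for X in xs:
            for Y in(-.12,-.04,.04,.12):
                c=at(q,X,Y); polys.append(np.c_[c[0]+r*np.cos(t),c[1]+r*np.sin(t),t*0+h])
        for P in polys: cv2.polylines(im,[((proj(S[cam],P)+.5)*4).astype(np.int32)],True,(0,255,0),1)
    a=im[int(cc[1]-h_/2)*4:int(cc[1]+h_/2)*4,int(cc[0]-w/2)*4:int(cc[0]+w/2)*4]
    cv2.imwrite(f"pics/ov_{cam}.png",cv2.resize(a[:,:,::-1],None,fx=.52,fy=.52,interpolation=cv2.INTER_AREA))
E
```

```text
tray top [0.5191 0.226  0.1255] err frac 0.02
tray scene [0.5151 0.227  0.1248] err frac 0.028
plate top [ 0.5134 -0.2391  0.025 ] err frac 0.034
plate scene [ 0.5081 -0.2408  0.0213] err frac 0.045
top 50 [0.5041 0.3451] [0.5045 0.3458] 0.21 72.0 85.0
top 100 [0.5141 0.2657] [0.5143 0.2678] 0.12 109.0 121.0
top 200 [0.5241 0.1863] [0.5215 0.1873] 0.09 169.0 179.0
top 500 [0.5341 0.107 ] [0.5342 0.1068] 0.07 301.0 308.0
scene 50 [0.5041 0.3451] [0.5021 0.3492] 0.26 126.0 158.0
scene 100 [0.5141 0.2657] [0.512  0.2711] 0.21 190.0 228.0
scene 200 [0.5241 0.1863] [0.5195 0.1911] 0.14 300.0 338.0
scene 500 [0.5341 0.107 ] [0.5311 0.1108] 0.12 523.0 578.0
target 100 [ 0.5104 -0.1192] scene [ 0.5056 -0.1208] steel [ 0.6053 -0.1168]
target 50 [ 0.5124 -0.1992] scene [ 0.5073 -0.2008] steel [ 0.6073 -0.1968]
target 200 [ 0.5144 -0.2791] scene [ 0.509  -0.2808] steel [ 0.6093 -0.2768]
target 500 [ 0.5164 -0.3591] scene [ 0.5107 -0.3608] steel [ 0.6113 -0.3567]
```

View pics/ov_top.png

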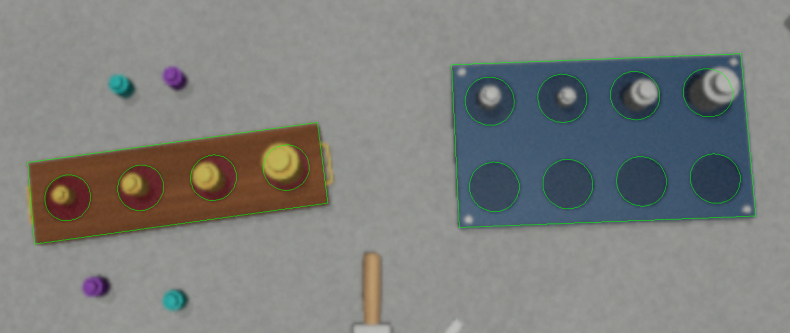

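View pics/ov_scene.png

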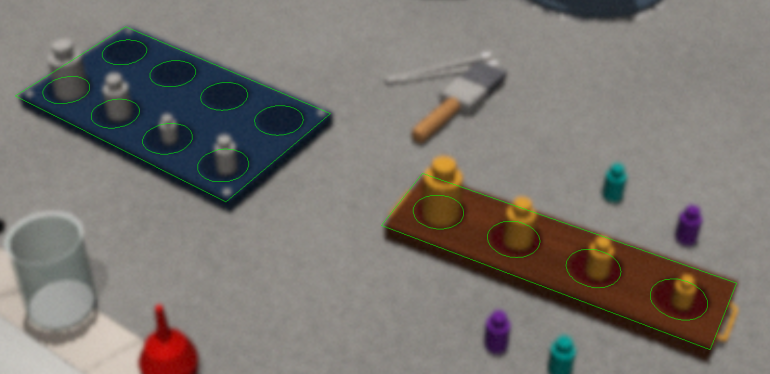

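The top overlay matches the recess rims. The order from left to right is brass 50, 100, 200, 500 in the tray and steel 100, 50, 200, 500 on the plate. First I'll move over the plate for a wrist view.

>>> apply_moves([
  {"offset":[0.0414,-0.0335,0],"dr":[0,0,0],"grip":-1},
  {"offset":[0.0414,-0.0335,0],"dr":[0,0,0],"grip":-1},
  {"offset":[0.0414,-0.0335,0],"dr":[0,0,0],"grip":-1},
  {"offset":[0.0414,-0.0335,0],"dr":[0,0,0],"grip":-1},
  {"offset":[0.0414,-0.0335,0],"dr":[0,0,0],"grip":-1},
  {"offset":[0.0414,-0.0335,0],"dr":[0,0,0],"grip":-1},
  {"offset":[0.0414,-0.0335,0],"dr":[0,0,0],"grip":-1},
  {"offset":[0.0414,-0.0335,0],"dr":[0,0,0],"grip":-1},
  {"offset":[0.0414,-0.0335,0],"dr":[0,0,0],"grip":-1},
  {"offset":[0.0414,-0.0335,0],"dr":[0,0,0],"grip":-1},
  {"offset":[0,0,0],"dr":[0,0,-9.8],"grip":-1},
  {"offset":[0,0,0],"dr":[0,0,-9.8],"grip":-1},
  {"offset":[0,0,0],"dr":[0,0,-9.8],"grip":-1},
  {"offset":[0,0,0],"dr":[0,0,-9.8],"grip":-1},
  {"offset":[0,0,0],"dr":[0,0,-9.8],"grip":-1},
  {"offset":[0,0,0],"dr":[0,0,-9.8],"grip":-1},
  {"offset":[0,0,0],"dr":[0,0,-9.8],"grip":-1},
  {"offset":[0,0,0],"dr":[0,0,-9.8],"grip":-1},
  {"offset":[0,0,0],"dr":[0,0,0],"grip":-1},
])

```text
time_s: 3.62
position: [0.4791, -0.2398, 0.2092]
tool_rot: [2.2, 2.242, 0.0]
wrist_force: [-0.9, -0.5, -0.1]
opening: 0.0851
```

```bash
cat >> h.py <<'E'
def wsnap():
    st=state(); s=snapshot("wrist"); Rm=R.from_rotvec(st["tool_rot"]).as_matrix()
    T=np.eye(4);T[:3,:3]=Rm;T[:3,3]=st["position"]; s["wc"]=T@s["hand_eye"]; return s
def wproj(s,P):
    P=np.atleast_2d(P); T=np.linalg.inv(s["wc"]); c=P@T[:3,:3].T+T[:3,3]
    q=np.c_[c[:,0],-c[:,1],-c[:,2]]; rr=np.hypot(q[:,0],q[:,1]); th=np.arctan2(rr,q[:,2]); K=s["intrinsics"]
    return q[:,:2]/np.maximum(rr,1e-9)[:,None]*th[:,None]*K[0,0]+K[:2,2]
def wplane(s,uv,z):
    K=s["intrinsics"]; v=(np.array(uv,float)-K[:2,2])/K[0,0]; th=np.linalg.norm(v); d=v/th*np.sin(th)
    d=s["wc"][:3,:3]@np.array([d[0],-d[1],-np.cos(th)]); o=s["wc"][:3,3]; return o+d*(z-o[2])/d[2]
def to(x,y,z,psi):
    "print move from the present pose; psi=world yaw of tool x in deg, tool down"
    st=state(); Rm=R.from_rotvec(st["tool_rot"]).as_matrix()
    a=np.radians(psi); G=np.array([[np.cos(a),np.sin(a),0],[np.sin(a),-np.cos(a),0],[0,0,-1]])
    d=np.array([x,y,z])-st["position"]
    print("t",round(st["time_s"],2),"pos",np.round(st["position"],4),"F",np.round(st["wrist_force"],1),"open",round(st["opening"],4),"j7",round(st["joints"][6],2),
     "\n  offset(tool, mm)",np.round(Rm.T@d*1000,1),"dr deg",np.round(np.degrees(R.from_matrix(Rm.T@G).as_rotvec()),2), "offset after turning", np.round(G.T@d*1000,1))
E
python3 - <<'E'
from h import *
s=wsnap(); to(0.5,-.24,.2,91.4)
pp=[.5134,-.2391,.025]
im=s["color"].copy(); t=np.linspace(0,2*np.pi,60); c,q=np.cos(pp[2]),np.sin(pp[2])
for X in(0,.095):
  for Y in(-.12,-.04,.04,.12):
    o=np.array([pp[0]+c*X-q*Y,pp[1]+q*X+c*Y]); P=np.c_[o[0]+.027*np.cos(t),o[1]+.027*np.sin(t),t*0+.018]
    cv2.polylines(im,[(wproj(s,P)*16).astype(np.int32)],True,(0,255,0),1,shift=4)
cv2.imwrite("pics/w1.png",im[:,:,::-1])
E
```

```text
t 3.67 pos [ 0.4791 -0.2398  0.2092] F [-0.2  0.6  0.8] open 0.0854 j7 0.25 
  offset(tool, mm) [-0.6 20.8  9.2] dr deg [ 0.01  0.01 -0.36] offset after turning [-0.7 20.8  9.2]
```

View pics/w1.png

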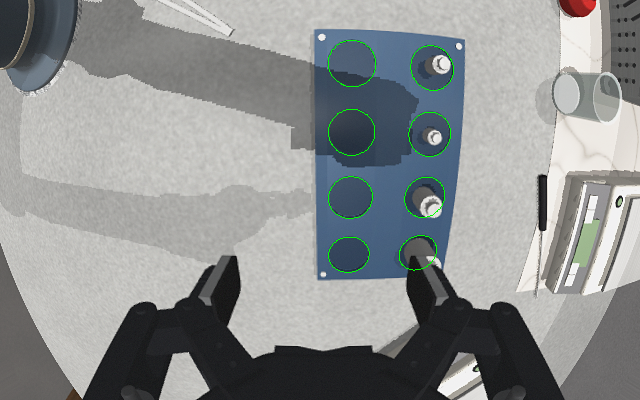

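The wrist view shows the plate at x 315–465, y 30–280, and the projected recess rims fit to about 1–2 px. Next I'll measure the plate pose here and compare it with the top camera.

```bash
cat > wfit.py <<'E'
from fit import *
def rectpoly(s,q,x0,x1,y1,h):
    e=[];n=40
    cs=[(x0,-y1),(x0,y1),(x1,y1),(x1,-y1)]
    for i in range(4):
        a,b=np.array(cs[i]),np.array(cs[(i+1)%4])
        for k in range(n): e.append(a+(b-a)*k/n)
    e=np.array(e); c,sn=np.cos(q[2]),np.sin(q[2])
    return wproj(s,np.c_[q[0]+c*e[:,0]-sn*e[:,1],q[1]+sn*e[:,0]+c*e[:,1],np.full(len(e),h)])
def edgefit(s,q0,x0,x1,y1,h,rec,r,vmax=240,only=None):
    """fit pose to sub-pixel gradient maxima along normals of the top outline and rims rec (list of (X,Y))"""
    g=cv2.cvtColor(s["color"],cv2.COLOR_RGB2LAB).astype(np.float32); g=cv2.GaussianBlur(g,(0,0),1.0)
    def pts(q):
        c,sn=np.cos(q[2]),np.sin(q[2]); L=[]
        n=60
        for a,b in (((x0,-y1),(x0,y1)),((x0,y1),(x1,y1)),((x1,y1),(x1,-y1)),((x1,-y1),(x0,-y1))):
            a=np.array(a);b=np.array(b);d=(b-a)/np.linalg.norm(b-a);nn=np.array([d[1],-d[0]])
            for k in np.linspace(.06,.94,n): L.append(np.r_[a+(b-a)*k,nn])
        for X,Y in rec:
            for t in np.linspace(0,2*np.pi,40,endpoint=False): L.append(np.r_[X+r*np.cos(t),Y+r*np.sin(t),np.cos(t),np.sin(t)])
        L=np.array(L); Rm=np.array([[c,-sn],[sn,c]]); 
        return L[:,:2]@Rm.T+np.array(q[:2]), L[:,2:]@Rm.T
    q=np.array(q0,float)
    for W in (8,6,4,4,4):
        P,N=pts(q); A=[];B=[]
        off=np.arange(-W,W+.01,.4)/1000
        for p,n_ in zip(P,N):
            u=wproj(s,np.c_[p+off[:,None]*n_,np.full(len(off),h)])
            if u.min()<2 or u[:,0].max()>637 or u[:,1].max()>vmax: continue
            v=cv2.remap(g,u[None,:,0].astype(np.float32),u[None,:,1].astype(np.float32),1)[0]
            d=np.linalg.norm(np.gradient(v,axis=0),axis=1); k=d.argmax()
            if d[k]<1.2 or k in(0,len(d)-1): continue
            J=np.array([-(p[1]-q[1]),p[0]-q[0]]); A.append([n_[0],n_[1],n_@J]); B.append(off[k])
        A=np.array(A);B=np.array(B); 
        f=least_squares(lambda x:A@x-B,np.zeros(3),loss="soft_l1",f_scale=.0008); q+=f.x
    return q,len(B),np.median(np.abs(A@f.x-B))
E
python3 - <<'E'
from wfit import *
s=wsnap()
for rec in ([(0,y) for y in(-.12,-.04,.04,.12)],):
    q,n,e=edgefit(s,[.5134,-.2391,.025],-.0425,.1375,.16,.018,rec,.027,vmax=300)
    print(np.round(q,4),n,e)
    # rims only
q2,n,e=edgefit(s,q,-.0425,.1375,50,.018,rec,.027,vmax=300); print("rims",np.round(q2,4),n,e)
im=s["color"].copy(); t=np.linspace(0,2*np.pi,60)
for X in(0,.095):
  for Y in(-.12,-.04,.04,.12):
    o=at(q,X,Y); P=np.c_[o[0]+.027*np.cos(t),o[1]+.027*np.sin(t),t*0+.018]
    cv2.polylines(im,[(wproj(s,P)*16).astype(np.int32)],True,(0,255,0),1,shift=4)
cv2.polylines(im,[(rectpoly(s,q,-.0425,.1375,.16,.018)*16).astype(np.int32)],True,(255,255,0),1,shift=4)
crop(im,(385,155),180,270,2.2,"w1b.png")
E
```

```text
[ 0.5134 -0.2384  0.024 ] 379 0.00041195213191146595
rims [ 0.5138 -0.2384  0.0221] 153 0.0007693001533577492
```

View pics/w1b.png

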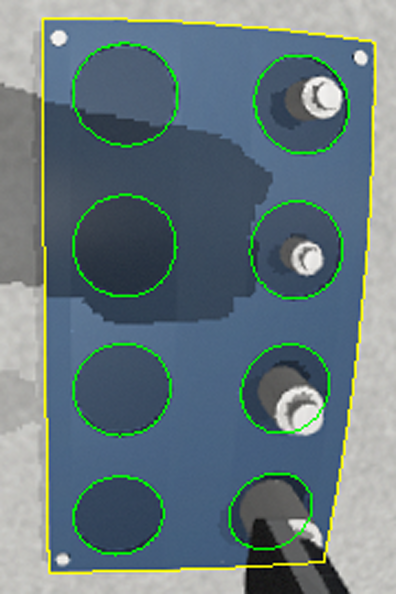

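>>> apply_moves([
  {"offset":[0.045,0.003,0],"dr":[0,0,-0.7],"grip":-1},
  {"offset":[0.045,0.003,0],"dr":[0,0,-0.7],"grip":-1},
  {"offset":[0.045,0.003,0],"dr":[0,0,-0.7],"grip":-1},
  {"offset":[0.045,0.003,0],"dr":[0,0,-0.7],"grip":-1},
  {"offset":[0.045,0.003,0],"dr":[0,0,-0.7],"grip":-1},
  {"offset":[0.045,0.003,0],"dr":[0,0,-0.7],"grip":-1},
  {"offset":[0.045,0.003,0],"dr":[0,0,-0.7],"grip":-1},
  {"offset":[0.045,0.003,0],"dr":[0,0,-0.7],"grip":-1},
  {"offset":[0,0,0],"dr":[0,0,0],"grip":-1},
])

```text
time_s: 4.85
position: [0.4794, 0.1252, 0.2096]
tool_rot: [-2.078, -2.355, -0.003]
wrist_force: [-0.3, -1.3, 0.2]
opening: 0.0856
```

```bash
cat > wt.py <<'E'
from wfit import *
def wwmask(s,x,y,z0,n,k=4):
    m=np.zeros((400*k,640*k),np.uint8)
    for P in cyl(x,y,z0,n):
        h=cv2.convexHull(((wproj(s,P)+.5)*k*16).astype(np.int32)); cv2.fillConvexPoly(m,h,255,shift=4)
    return cv2.resize(m,(640,400),interpolation=cv2.INTER_AREA)/255.
def wfitw(s,x,y,z0,n):
    hsv=cv2.cvtColor(s["color"],cv2.COLOR_RGB2HSV)
    g=(hsv[...,0]>=16)&(hsv[...,0]<36)&(hsv[...,1]>90)
    e=wwmask(s,x,y,z0,n); reg=cv2.dilate((e>0).astype(np.uint8),np.ones((13,13)))>0
    m=cv2.morphologyEx((g&reg).astype(np.uint8),cv2.MORPH_OPEN,np.ones((2,2))).astype(float)
    f=lambda p:np.abs(wwmask(s,p[0],p[1],z0,n)-m).sum()
    r=minimize(f,[x,y],method="Nelder-Mead",options=dict(initial_simplex=[[x,y],[x+.006,y],[x,y+.006]],xatol=1e-4,fatol=.1))
    return r.x,r.fun/max(m.sum(),1)
E
python3 - <<'E'
from wt import *
s=wsnap(); to(0.5342,.1068,.2,97.2)
rec=[(0,y) for y in(-.12,-.04,.04,.12)]
q,n,e=edgefit(s,[.5191,.226,.1255],-.045,.045,.16,.020,rec,.025,vmax=300)
print(np.round(q,4),n,e)
im=s["color"].copy(); t=np.linspace(0,2*np.pi,60)
for (X,Y),nn in zip(rec,(500,200,100,50)):
    o=at(q,X,Y); P=np.c_[o[0]+.025*np.cos(t),o[1]+.025*np.sin(t),t*0+.020]
    cv2.polylines(im,[(wproj(s,P)*16).astype(np.int32)],True,(0,255,0),1,shift=4)
    w,er=wfitw(s,*o,.016,nn); print(nn,"recess",np.round(o,4),"weight",np.round(w,4),round(er,3))
    for P in cyl(*w,.016,nn): cv2.polylines(im,[cv2.convexHull((wproj(s,P)*16).astype(np.int32))],True,(0,255,255),1,shift=4)
cv2.polylines(im,[(rectpoly(s,q,-.045,.045,.16,.020)*16).astype(np.int32)],True,(255,255,0),1,shift=4)
cv2.imwrite("pics/w2.png",im[:,:,::-1]); crop(im,(345,160),160,280,2.1,"w2b.png")
E
```

```text
t 4.9 pos [0.4798 0.1226 0.2092] F [ 0.7 -1.2 -1. ] open 0.0853 j7 -0.4 
  offset(tool, mm) [-22.2  52.1   9.3] dr deg [ 0.02 -0.   -0.25] offset after turning [-22.5  52.    9.2]
[0.5188 0.2269 0.1261] 245 0.0003842206890578501
500 recess [0.5339 0.1078] weight [0.5362 0.1071] 0.119
200 recess [0.5238 0.1872] weight [0.5236 0.1878] 0.139
100 recess [0.5138 0.2665] weight [0.5168 0.2682] 0.124
50 recess [0.5037 0.3459] weight [0.5037 0.3459] 0.0
```

View pics/w2.png

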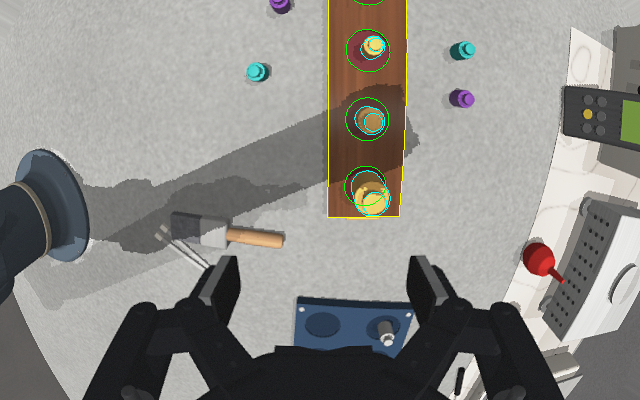

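View pics/w2b.png

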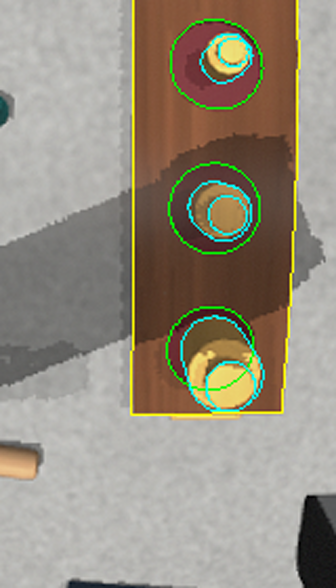

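The tray fit is tight (0.4 mm median). Weight positions agree between top and wrist to about 2 mm. Candidates in the wrist picture: brass500 (372,198), 200 (370,120) and 100 (374,45), with 50 out of view at the top. The decoys (turquoise 257,72; 462,50; purple 280,5; 461,99) are off the tray and not taken. Now reaching over brass500.

>>> apply_moves([
  {"offset":[-0.0055,0.0132,0.01],"dr":[0,0,-0.25],"grip":-0.4},
  {"offset":[-0.0055,0.0132,0.01],"dr":[0,0,0],"grip":-0.4},
  {"offset":[-0.0055,0.0132,0.01],"dr":[0,0,0],"grip":-0.4},
  {"offset":[-0.0056,0.0133,0.01],"dr":[0,0,0],"grip":-0.4},
  {"offset":[0,0,0.03],"dr":[0,0,0],"grip":-0.4},
  {"offset":[0,0,0.03],"dr":[0,0,0],"grip":-0.4},
  {"offset":[0,0,0.02],"dr":[0,0,0],"grip":-0.4},
  {"offset":[0,0,0],"dr":[0,0,0],"grip":-0.4},
  {"offset":[0,0,0],"dr":[0,0,0],"grip":-0.4},
])

```text
time_s: 6.02
position: [0.5361, 0.1057, 0.0896]
tool_rot: [2.08, 2.354, 0.002]
wrist_force: [1.1, -0.2, 1.0]
opening: 0.06
```

```bash
python3 - <<'E'
from wt import *
s=wsnap(); to(0.535,.107,.027,97.2)
im=s["color"].copy()
for w,nn in (((.535,.107),500),((.523,.1875),200),((.515,.268),100),((.504,.3459),50)):
    for P in cyl(*w,.016,nn): cv2.polylines(im,[cv2.convexHull((wproj(s,P)*16).astype(np.int32))],True,(0,255,255),1,shift=4)
cv2.imwrite("pics/w3.png",im[:,:,::-1])
E
```

```text
t 6.08 pos [0.5362 0.1058 0.0899] F [-0.3  0.9  0.3] open 0.0598 j7 -0.49 
  offset(tool, mm) [ 1.3 -1.2 62.9] dr deg [ 0.1  -0.01 -0.13] offset after turning [ 1.3 -1.1 62.9]
```

View pics/w3.png

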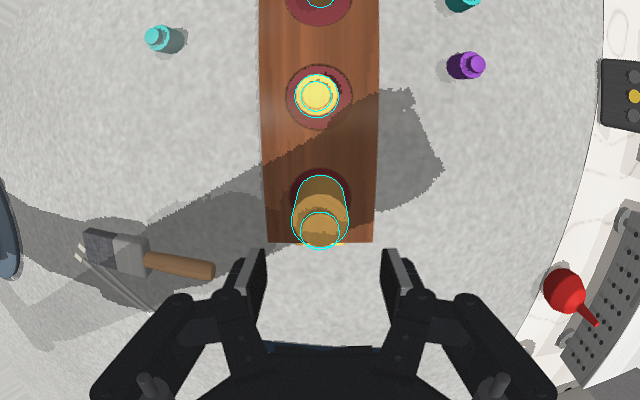

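The cyan model outlines sit on brass500 (320,210) and brass200 (317,94), so the choice and position are confirmed. I'll descend and grip.

>>> apply_moves([
  {"offset":[0.0013,-0.0012,0.013],"dr":[0,0,0],"grip":-0.4},
  {"offset":[0,0,0.025],"dr":[0,0,0],"grip":-0.4},
  {"offset":[0,0,0.017],"dr":[0,0,0],"grip":-0.4},
  {"offset":[0,0,0.008],"dr":[0,0,0],"grip":-0.4},
  {"offset":[0,0,0],"dr":[0,0,0],"grip":-0.2},
  {"offset":[0,0,0],"dr":[0,0,0],"grip":0},
  {"offset":[0,0,0],"dr":[0,0,0],"grip":0.3},
  {"offset":[0,0,0],"dr":[0,0,0],"grip":0.6},
  {"offset":[0,0,0],"dr":[0,0,0],"grip":1},
  {"offset":[0,0,0],"dr":[0,0,0],"grip":1},
], grip_force=60)

```text
time_s: 7.32
position: [0.5342, 0.1068, 0.0271]
tool_rot: [2.08, 2.353, 0.001]
wrist_force: [-1.3, -0.1, 5.9]
opening: 0.0346
```

```bash
python3 - <<'E'
from wt import *
s=wsnap(); to(0.535,.107,.027,97.2)
im=s["color"].copy()
for P in cyl(.535,.107,.016,500): cv2.polylines(im,[cv2.convexHull((wproj(s,P)*16).astype(np.int32))],True,(0,255,255),1,shift=4)
crop(im,(320,260),200,200,3,"w4.png")
E
```

```text
t 7.38 pos [0.5342 0.1068 0.0271] F [-2.1 -0.2  6.3] open 0.0349 j7 -0.56 
  offset(tool, mm) [0.1 0.8 0.1] dr deg [ 0.06  0.02 -0.13] offset after turning [0.1 0.8 0.1]
```

View pics/w4.png

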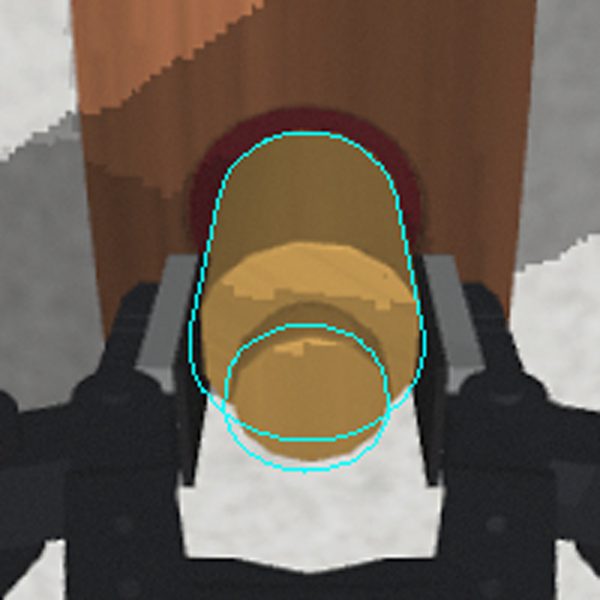

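>>> apply_moves([
  {"offset":[0,0,-0.005],"dr":[0,0,0],"grip":1},
  {"offset":[0,0,-0.015],"dr":[0,0,0],"grip":1},
  {"offset":[0,0,-0.02],"dr":[0,0,0],"grip":1},
  {"offset":[0,0,-0.03],"dr":[0,0,0],"grip":1},
  {"offset":[0,0,-0.03],"dr":[0,0,0],"grip":1},
  {"offset":[0,0,-0.02],"dr":[0,0,0],"grip":1},
  {"offset":[0,0,0],"dr":[0,0,0],"grip":1},
  {"offset":[0,0,0],"dr":[0,0,0],"grip":1},
])

```text
time_s: 8.38
position: [0.5333, 0.1063, 0.1457]
tool_rot: [-2.08, -2.354, 0.002]
wrist_force: [0.1, 0.8, -5.9]
opening: 0.0347
```

```bash
python3 - <<'E'
from wt import *
to(0.5163,-.3584,.147,91.4)
s=snapshot("scene"); crop(s["color"],(400,200),200,160,4,"s1.png")
E
```

```text
t 8.38 pos [0.5333 0.1063 0.1457] F [ 0.1  0.8 -5.9] open 0.0347 j7 -0.44 
  offset(tool, mm) [-459.1  -74.    -1. ] dr deg [-0.05  0.03  5.67] offset after turning [-464.1  -28.3   -1.3]
```

View pics/s1.png

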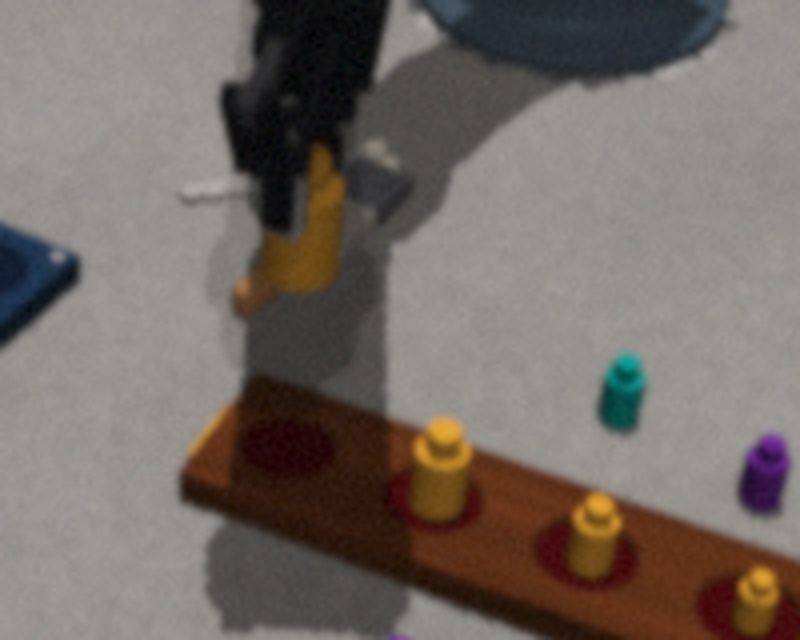

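>>> apply_moves([
  {"offset":[0,0,0],"dr":[0,0,5.7],"grip":1},
  {"offset":[-0.02,-0.0013,0],"dr":[0,0,0],"grip":1},
  {"offset":[-0.04,-0.0024,0],"dr":[0,0,0],"grip":1},
  {"offset":[-0.04,-0.0024,0],"dr":[0,0,0],"grip":1},
  {"offset":[-0.04,-0.0024,0],"dr":[0,0,0],"grip":1},
  {"offset":[-0.04,-0.0024,0],"dr":[0,0,0],"grip":1},
  {"offset":[-0.04,-0.0024,0],"dr":[0,0,0],"grip":1},
  {"offset":[-0.04,-0.0024,0],"dr":[0,0,0],"grip":1},
  {"offset":[-0.04,-0.0024,0],"dr":[0,0,0],"grip":1},
  {"offset":[-0.04,-0.0024,0],"dr":[0,0,0],"grip":1},
  {"offset":[-0.04,-0.0024,0],"dr":[0,0,0],"grip":1},
  {"offset":[-0.04,-0.0024,0],"dr":[0,0,0],"grip":1},
  {"offset":[-0.03,-0.0024,0],"dr":[0,0,0],"grip":1},
  {"offset":[-0.014,-0.001,0],"dr":[0,0,0],"grip":1},
  {"offset":[0,0,0],"dr":[0,0,0],"grip":1},
  {"offset":[0,0,0],"dr":[0,0,0],"grip":1},
])

```text
time_s: 10.42
position: [0.5168, -0.3555, 0.1459]
tool_rot: [-2.191, -2.25, -0.002]
wrist_force: [1.0, 0.0, -4.7]
opening: 0.0346
```

```bash
cat > look.py <<'E'
from wt import *
import sys
# look.py name x y z psi n  dz : held weight overlay at TCP-held position
name,x,y,z,psi,n,hz=sys.argv[1],*map(float,sys.argv[2:6]),int(sys.argv[6]),float(sys.argv[7])
s=wsnap(); to(x,y,z,psi)
st=state(); im=s["color"].copy(); t=np.linspace(0,2*np.pi,60)
p=st["position"]
for P in cyl(p[0],p[1],p[2]-hz,n): cv2.polylines(im,[cv2.convexHull((wproj(s,P)*16).astype(np.int32))],True,(0,255,255),1,shift=4)
q=[.5134,-.2384,.024]
for Y in(-.12,-.04,.04,.12):
    o=at(q,0,Y); P=np.c_[o[0]+.027*np.cos(t),o[1]+.027*np.sin(t),t*0+.018]
    cv2.polylines(im,[(wproj(s,P)*16).astype(np.int32)],True,(0,255,0),1,shift=4)
cv2.imwrite("pics/"+name,im[:,:,::-1])
E
python3 look.py w5.png 0.5163 -.3584 .05 91.4 500 .011
```

```text
t 10.47 pos [ 0.5169 -0.3555  0.1461] F [ 0.   0.4 -5.7] open 0.0347 j7 0.32 
  offset(tool, mm) [-3.  -0.7 96.1] dr deg [ 0.   -0.07  0.14] offset after turning [-2.8 -0.7 96.1]
```

View pics/w5.png

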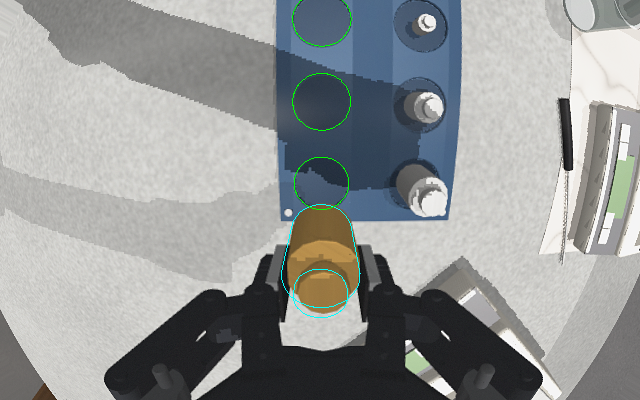

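>>> apply_moves([
  {"offset":[-0.0029,-0.0007,0.01],"dr":[0,0,0.1],"grip":1},
  {"offset":[0,0,0.025],"dr":[0,0,0],"grip":1},
  {"offset":[0,0,0.03],"dr":[0,0,0],"grip":1},
  {"offset":[0,0,0.025],"dr":[0,0,0],"grip":1},
  {"offset":[0,0,0.015],"dr":[0,0,0],"grip":1},
  {"offset":[0,0,0.008],"dr":[0,0,0],"grip":1},
  {"offset":[0,0,0.003],"dr":[0,0,0],"grip":1},
  {"offset":[0,0,0],"dr":[0,0,0],"grip":1},
  {"offset":[0,0,0],"dr":[0,0,0],"grip":1},
])

```text
time_s: 11.6
position: [0.5162, -0.3611, 0.031]
tool_rot: [2.196, 2.245, 0.0]
wrist_force: [-0.5, 0.1, -4.6]
opening: 0.0346
```

```bash
python3 look.py w6.png 0.5163 -.3584 .0252 91.4 500 .011
```

```text
t 11.65 pos [ 0.5161 -0.3611  0.0309] F [ 0.9  0.3 -5.4] open 0.0344 j7 0.25 
  offset(tool, mm) [2.7 0.2 5.7] dr deg [ 0.06  0.05 -0.13] offset after turning [2.7 0.2 5.7]
```

View pics/w6.png

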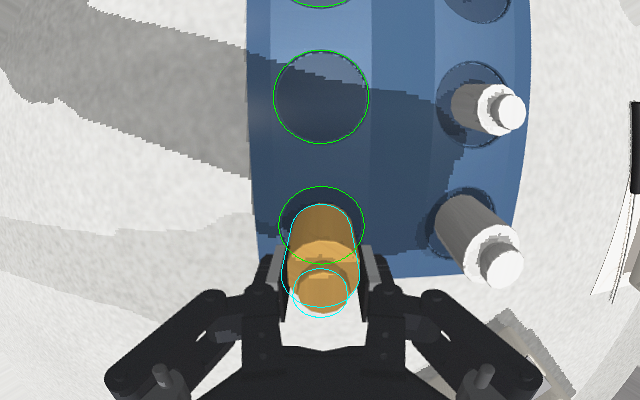

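>>> apply_moves([
  {"offset":[0.0027,0.0002,0.0015],"dr":[0,0,0],"grip":1},
  {"offset":[0,0,0.0015],"dr":[0,0,0],"grip":1},
  {"offset":[0,0,0.0015],"dr":[0,0,0],"grip":1},
  {"offset":[0,0,0],"dr":[0,0,0],"grip":1},
  {"offset":[0,0,0],"dr":[0,0,0],"grip":1},
])

```text
time_s: 12.28
position: [0.5159, -0.3582, 0.0256]
tool_rot: [2.197, 2.246, -0.0]
wrist_force: [-0.3, -0.6, -4.6]
opening: 0.0346
```

```bash
python3 look.py w7.png 0.5163 -.3584 .0252 91.4 500 .011
```

```text
t 12.32 pos [ 0.5159 -0.3581  0.0256] F [-0.9 -0.5 -4.8] open 0.0344 j7 0.24 
  offset(tool, mm) [-0.3  0.4  0.4] dr deg [ 0.    0.   -0.13] offset after turning [-0.3  0.4  0.4]
```

View pics/w7.png

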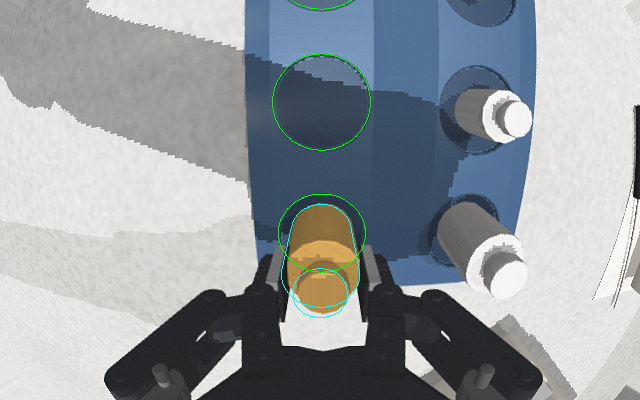

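>>> apply_moves([
  {"offset":[0,0,0.0005],"dr":[0,0,0],"grip":1},
  {"offset":[0,0,0.0005],"dr":[0,0,0],"grip":1},
  {"offset":[0,0,0],"dr":[0,0,0],"grip":1},
])

```text
time_s: 12.7
position: [0.516, -0.3582, 0.0252]
tool_rot: [2.196, 2.246, -0.0]
wrist_force: [-1.3, 0.8, 0.9]
opening: 0.0345
```

Contact: the weight is carried by the plate. Opening slowly, then rising.

>>> apply_moves([
  {"offset":[0,0,0],"dr":[0,0,0],"grip":0.15},
  {"offset":[0,0,0],"dr":[0,0,0],"grip":0.0},
  {"offset":[0,0,0],"dr":[0,0,0],"grip":-0.15},
  {"offset":[0,0,0],"dr":[0,0,0],"grip":-0.3},
  {"offset":[0,0,0],"dr":[0,0,0],"grip":-0.4},
  {"offset":[0,0,0],"dr":[0,0,0],"grip":-0.4},
  {"offset":[0,0,-0.01],"dr":[0,0,0],"grip":-0.4},
  {"offset":[0,0,-0.03],"dr":[0,0,0],"grip":-0.4},
  {"offset":[0,0,-0.04],"dr":[0,0,0],"grip":-0.4},
  {"offset":[0,0,-0.04],"dr":[0,0,0],"grip":-0.4},
  {"offset":[0,0,0],"dr":[0,0,0],"grip":-0.4},
])

```text
time_s: 14.08
position: [0.5184, -0.3591, 0.1493]
tool_rot: [2.191, 2.24, 0.003]
wrist_force: [-0.2, 0.5, -1.3]
opening: 0.06
```

```bash
cat > chk.py <<'E'
from wt import *
import sys
# chk.py name x y z psi  n1 .. placed weights: measure in top camera and wrist
q=[.5134,-.2384,.024]; Y={100:.12,50:.04,200:-.04,500:-.12}
to(*map(float,sys.argv[2:6]))
s=snapshot("top"); hsv=cv2.cvtColor(s["color"],cv2.COLOR_RGB2HSV)
g=(hsv[...,0]>=16)&(hsv[...,0]<36)&(hsv[...,1]>90)
w=wsnap()
for n in map(int,sys.argv[6:]):
    c=at(q,0,Y[n]); e=wmask(s,*c,.014,n); reg=cv2.dilate((e>0).astype(np.uint8),np.ones((13,13)))>0
    m=cv2.morphologyEx((g&reg).astype(np.uint8),cv2.MORPH_OPEN,np.ones((2,2))).astype(float)
    r=fitw(s,m,*c,.014,n) if m.sum()>20 else None
    print(n,"target",np.round(c,4),"top",r and (np.round(r[0],4),round(r[1],2)))
    try: a=wfitw(w,*c,.014,n); print("   wrist",np.round(a[0],4),round(a[1],2))
    except Exception as ex: print(ex)
im=w["color"]; cv2.imwrite("pics/"+sys.argv[1],im[:,:,::-1]); crop(s["color"],(418,178),160,100,5,"t_"+sys.argv[1])
E
python3 chk.py c1.png .523 .1875 .15 97.2 500
```

```text
t 14.07 pos [ 0.5184 -0.3591  0.1493] F [-0.2  0.5 -1.3] open 0.06 j7 0.31 
  offset(tool, mm) [546.3  16.8  -3.2] dr deg [ 0.38  0.29 -5.92] offset after turning [541.7  73.1  -0.7]
500 target [ 0.5163 -0.3584] top (array([ 0.5139, -0.3594]), np.float64(0.09))
   wrist [ 0.5177 -0.3574] 0.06
```

View pics/c1.png

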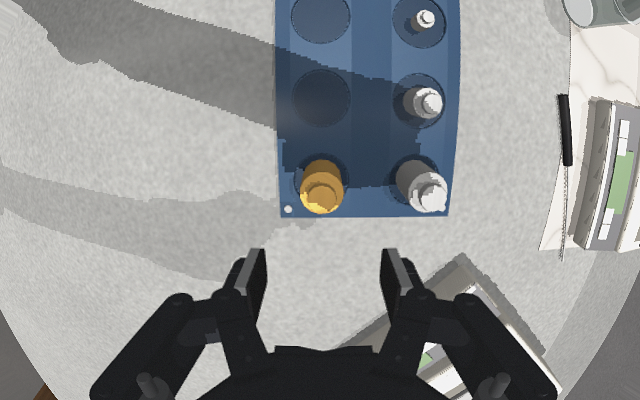

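View pics/t_c1.png

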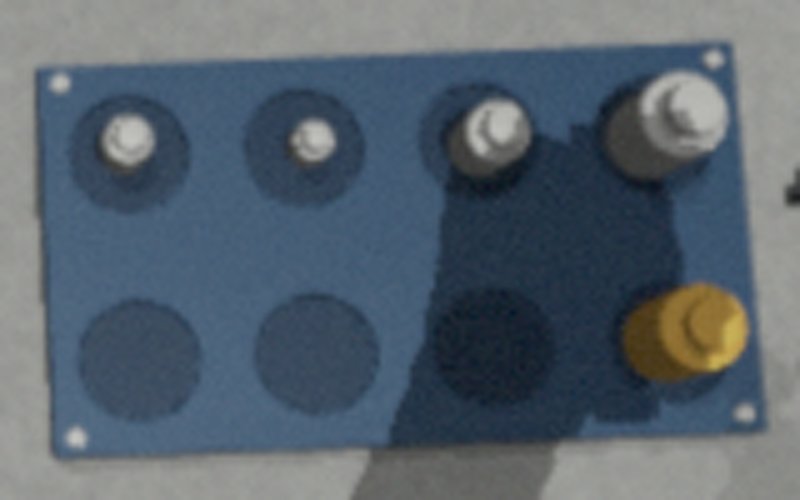

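>>> apply_moves([
  {"offset":[0,0,0],"dr":[0.3,0.2,-5.9],"grip":-0.4},
  {"offset":[0.0492,0.0066,0],"dr":[0,0,0],"grip":-0.4},
  {"offset":[0.0492,0.0066,0],"dr":[0,0,0],"grip":-0.4},
  {"offset":[0.0492,0.0066,0],"dr":[0,0,0],"grip":-0.4},
  {"offset":[0.0492,0.0066,0],"dr":[0,0,0],"grip":-0.4},
  {"offset":[0.0492,0.0066,0],"dr":[0,0,0],"grip":-0.4},
  {"offset":[0.0492,0.0066,0],"dr":[0,0,0],"grip":-0.4},
  {"offset":[0.0492,0.0066,0],"dr":[0,0,0],"grip":-0.4},
  {"offset":[0.0492,0.0066,0],"dr":[0,0,0],"grip":-0.4},
  {"offset":[0.0492,0.0067,0],"dr":[0,0,0],"grip":-0.4},
  {"offset":[0.0492,0.0067,0],"dr":[0,0,0],"grip":-0.4},
  {"offset":[0.0497,0.0069,0],"dr":[0,0,0],"grip":-0.4},
  {"offset":[0,0,0.02],"dr":[0,0,0],"grip":-0.4},
  {"offset":[0,0,0.03],"dr":[0,0,0],"grip":-0.4},
  {"offset":[0,0,0.02],"dr":[0,0,0],"grip":-0.4},
  {"offset":[0,0,0],"dr":[0,0,0],"grip":-0.4},
  {"offset":[0,0,0],"dr":[0,0,0],"grip":-0.4},
  {"offset":[0,0,0],"dr":[0,0,0],"grip":-0.4},
])

```text
time_s: 16.42
position: [0.5211, 0.1889, 0.0773]
tool_rot: [-2.075, -2.352, -0.001]
wrist_force: [0.2, 0.9, 0.6]
opening: 0.0597
```

```bash
cat > pk.py <<'E'
from wt import *
import sys
W={200:(.523,.1875),100:(.515,.268),50:(.504,.3459)}
n=int(sys.argv[2]); s=wsnap(); a=wfitw(s,*W[n],.016,n); print("wrist fit",np.round(a[0],4),round(a[1],2))
to(*W[n],float(sys.argv[3]),97.2)
im=s["color"].copy()
for k in W:
  for P in cyl(*W[k],.016,k): cv2.polylines(im,[cv2.convexHull((wproj(s,P)*16).astype(np.int32))],True,(0,255,255),1,shift=4)
cv2.imwrite("pics/"+sys.argv[1],im[:,:,::-1])
E
python3 pk.py p2.png 200 .026
```

```text
wrist fit [0.5236 0.1881] 0.07
t 16.48 pos [0.5211 0.1889 0.0773] F [-0.7 -0.7  0.4] open 0.0598 j7 -0.66 
  offset(tool, mm) [-1.8  1.9 51.2] dr deg [-0.18 -0.23 -0.04] offset after turning [-1.6  1.8 51.3]
```

View pics/p2.png

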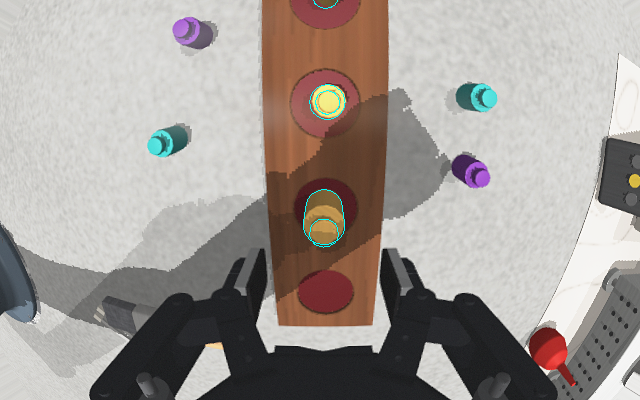

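The outlines fit brass200 at (323,225). Descending and gripping.

>>> apply_moves([
  {"offset":[-0.0013,0.0019,0.012],"dr":[-0.18,-0.2,0],"grip":-0.3},
  {"offset":[0,0,0.02],"dr":[0,0,0],"grip":-0.25},
  {"offset":[0,0,0.014],"dr":[0,0,0],"grip":-0.25},
  {"offset":[0,0,0.006],"dr":[0,0,0],"grip":-0.25},
  {"offset":[0,0,0],"dr":[0,0,0],"grip":-0.1},
  {"offset":[0,0,0],"dr":[0,0,0],"grip":0.1},
  {"offset":[0,0,0],"dr":[0,0,0],"grip":0.3},
  {"offset":[0,0,0],"dr":[0,0,0],"grip":0.6},
  {"offset":[0,0,0],"dr":[0,0,0],"grip":1},
  {"offset":[0,0,0],"dr":[0,0,0],"grip":1},
], grip_force=50)

```text
time_s: 17.73
position: [0.5225, 0.1879, 0.025]
tool_rot: [-2.078, -2.356, 0.001]
wrist_force: [-1.6, -0.4, 5.8]
opening: 0.0238
```

```bash
python3 pk.py p2b.png 200 .0253
```

```text
wrist fit [0.5239 0.1878] 0.11
t 17.77 pos [0.5225 0.1879 0.025 ] F [-2.1  0.3  5.7] open 0.0234 j7 -0.72 
  offset(tool, mm) [-0.4  0.5 -0.3] dr deg [-0.07 -0.   -0.03] offset after turning [-0.4  0.5 -0.3]
```

View pics/p2b.png

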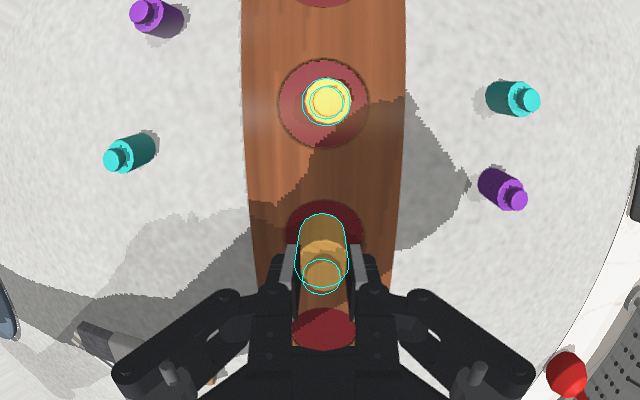

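>>> apply_moves([
  {"offset":[0,0,-0.01],"dr":[0,0,0],"grip":1},
  {"offset":[0,0,-0.03],"dr":[0,0,0],"grip":1},
  {"offset":[0,0,-0.04],"dr":[0,0,0],"grip":1},
  {"offset":[0,0,-0.03],"dr":[0,0,0],"grip":1},
  {"offset":[0,0,-0.01],"dr":[0,0,0],"grip":1},
  {"offset":[0,0,0],"dr":[0,0,5.8],"grip":1},
  {"offset":[-0.02,-0.0008,0],"dr":[0,0,0],"grip":1},
  {"offset":[-0.045,-0.0019,0],"dr":[0,0,0],"grip":1},
  {"offset":[-0.045,-0.0019,0],"dr":[0,0,0],"grip":1},
  {"offset":[-0.045,-0.0019,0],"dr":[0,0,0],"grip":1},
  {"offset":[-0.045,-0.0019,0],"dr":[0,0,0],"grip":1},
  {"offset":[-0.045,-0.0019,0],"dr":[0,0,0],"grip":1},
  {"offset":[-0.045,-0.0019,0],"dr":[0,0,0],"grip":1},
  {"offset":[-0.045,-0.0019,0],"dr":[0,0,0],"grip":1},
  {"offset":[-0.045,-0.0019,0],"dr":[0,0,0],"grip":1},
  {"offset":[-0.045,-0.0019,0],"dr":[0,0,0],"grip":1},
  {"offset":[-0.03,-0.001,0],"dr":[0,0,0],"grip":1},
  {"offset":[-0.011,-0.0005,0],"dr":[0,0,0],"grip":1},
  {"offset":[0,0,0],"dr":[0,0,0],"grip":1},
  {"offset":[0,0,0],"dr":[0,0,0],"grip":1},
])

```text
time_s: 20.27
position: [0.5143, -0.2767, 0.1442]
tool_rot: [-2.19, -2.249, 0.001]
wrist_force: [0.2, -1.2, -2.6]
opening: 0.0232
```

```bash
python3 look.py w8.png 0.5144 -.2784 .029 91.4 200 .009
```

```text
t 20.32 pos [ 0.5145 -0.2767  0.1443] F [ 0.2  0.6 -2.3] open 0.0232 j7 0.2 
  offset(tool, mm) [-1.800e+00  1.000e-01  1.153e+02] dr deg [-0.11 -0.05  0.15] offset after turning [-1.700e+00 -1.000e-01  1.153e+02]
```

View pics/w8.png

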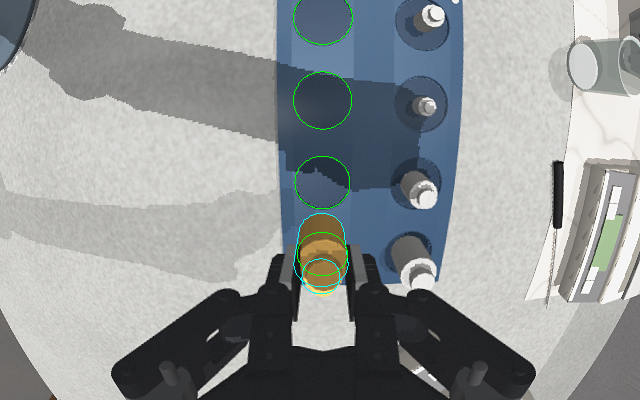

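>>> apply_moves([
  {"offset":[-0.0005,0,0.012],"dr":[0,0,0],"grip":1},
  {"offset":[0,0,0.03],"dr":[0,0,0],"grip":1},
  {"offset":[0,0,0.03],"dr":[0,0,0],"grip":1},
  {"offset":[0,0,0.025],"dr":[0,0,0],"grip":1},
  {"offset":[0,0,0.012],"dr":[0,0,0],"grip":1},
  {"offset":[0,0,0.004],"dr":[0,0,0],"grip":1},
  {"offset":[0,0,0],"dr":[0,0,0],"grip":1},
  {"offset":[0,0,0],"dr":[0,0,0],"grip":1},
])

```text
time_s: 21.32
position: [0.5148, -0.2794, 0.0322]
tool_rot: [2.194, 2.248, -0.001]
wrist_force: [0.8, -0.3, -1.3]
opening: 0.0232
```

```bash
python3 look.py w9.png 0.5144 -.2784 .0232 91.4 200 .009
```

```text
t 21.38 pos [ 0.5147 -0.2794  0.0322] F [-0.6 -0.2 -1.7] open 0.0232 j7 0.11 
  offset(tool, mm) [ 1.  -0.3  9. ] dr deg [-0.02  0.05 -0.03] offset after turning [ 1.  -0.3  9. ]
```

View pics/w9.png

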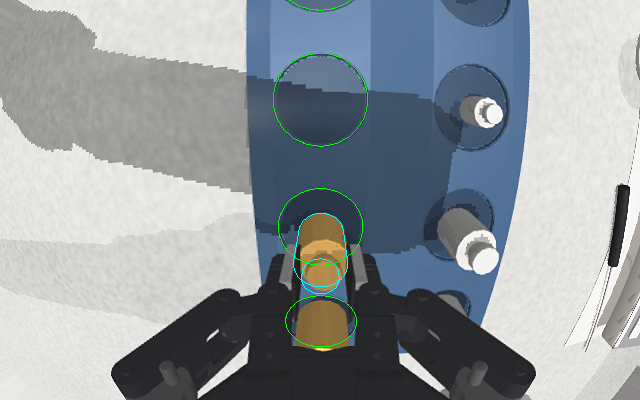

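>>> apply_moves([
  {"offset":[0.001,-0.0003,0.003],"dr":[0,0,0],"grip":1},
  {"offset":[0,0,0.003],"dr":[0,0,0],"grip":1},
  {"offset":[0,0,0.0015],"dr":[0,0,0],"grip":1},
  {"offset":[0,0,0.0006],"dr":[0,0,0],"grip":1},
  {"offset":[0,0,0.0004],"dr":[0,0,0],"grip":1},
  {"offset":[0,0,0],"dr":[0,0,0],"grip":1},
  {"offset":[0,0,0],"dr":[0,0,0],"grip":1},
])

```text
time_s: 22.25
position: [0.5136, -0.2782, 0.0231]
tool_rot: [-2.194, -2.247, 0.003]
wrist_force: [-1.8, -0.2, 3.2]
opening: 0.0235
```

>>> apply_moves([
  {"offset":[0,0,0],"dr":[0,0,0],"grip":0.4},
  {"offset":[0,0,0],"dr":[0,0,0],"grip":0.25},
  {"offset":[0,0,0],"dr":[0,0,0],"grip":0.1},
  {"offset":[0,0,0],"dr":[0,0,0],"grip":-0.1},
  {"offset":[0,0,0],"dr":[0,0,0],"grip":-0.25},
  {"offset":[0,0,0],"dr":[0,0,0],"grip":-0.25},
  {"offset":[0,0,-0.01],"dr":[0,0,0],"grip":-0.25},
  {"offset":[0,0,-0.03],"dr":[0,0,0],"grip":-0.25},
  {"offset":[0,0,-0.04],"dr":[0,0,0],"grip":-0.25},
  {"offset":[0,0,-0.04],"dr":[0,0,0],"grip":-0.25},
  {"offset":[0,0,0],"dr":[0,0,0],"grip":-0.25},
])

```text
time_s: 23.62
position: [0.5165, -0.2789, 0.1471]
tool_rot: [2.19, 2.243, 0.001]
wrist_force: [0.5, 0.8, -0.0]
opening: 0.0537
```

```bash
python3 chk.py c2.png .515 .268 .14 97.2 500 200
```

```text
t 23.62 pos [ 0.5165 -0.2789  0.1471] F [ 0.5  0.8 -0. ] open 0.0537 j7 0.2 
  offset(tool, mm) [546.8  11.5   4.9] dr deg [ 0.28  0.25 -5.83] offset after turning [542.8  67.    7.1]
500 target [ 0.5163 -0.3584] top None
   wrist [ 0.5179 -0.3579] 0.07
200 target [ 0.5144 -0.2784] top (array([ 0.5114, -0.28  ]), np.float64(0.12))
   wrist [ 0.5152 -0.2783] 0.07
```

View pics/c2.png

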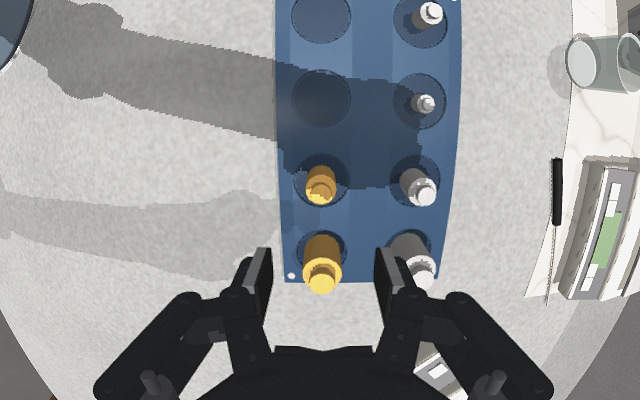

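Both placed weights stand in their recesses at (321,185) and (322,265). On to brass100.

>>> apply_moves([
  {"offset":[0,0,0],"dr":[0.2,0.2,-5.8],"grip":-0.25},
  {"offset":[0.0493,0.0061,0],"dr":[0,0,0],"grip":-0.25},
  {"offset":[0.0493,0.0061,0],"dr":[0,0,0],"grip":-0.25},
  {"offset":[0.0493,0.0061,0],"dr":[0,0,0],"grip":-0.25},
  {"offset":[0.0493,0.0061,0],"dr":[0,0,0],"grip":-0.25},
  {"offset":[0.0493,0.0061,0],"dr":[0,0,0],"grip":-0.25},
  {"offset":[0.0493,0.0061,0],"dr":[0,0,0],"grip":-0.25},
  {"offset":[0.0493,0.0061,0],"dr":[0,0,0],"grip":-0.25},
  {"offset":[0.0493,0.0061,0],"dr":[0,0,0],"grip":-0.25},
  {"offset":[0.0493,0.0061,0],"dr":[0,0,0],"grip":-0.25},
  {"offset":[0.0493,0.0061,0],"dr":[0,0,0],"grip":-0.25},
  {"offset":[0.0497,0.006,0],"dr":[0,0,0],"grip":-0.25},
  {"offset":[0,0,0.02],"dr":[0,0,0],"grip":-0.25},
  {"offset":[0,0,0.03],"dr":[0,0,0],"grip":-0.25},
  {"offset":[0,0,0.025],"dr":[0,0,0],"grip":-0.25},
  {"offset":[0,0,0],"dr":[0,0,0],"grip":-0.25},
  {"offset":[0,0,0],"dr":[0,0,0],"grip":-0.25},
  {"offset":[0,0,0],"dr":[0,0,0],"grip":-0.25},
])

```text
time_s: 25.98
position: [0.5129, 0.269, 0.0705]
tool_rot: [-2.075, -2.351, -0.0]
wrist_force: [0.2, 0.4, -0.1]
opening: 0.0539
```

```bash
python3 pk.py p3.png 100 .024
```

```text
wrist fit [0.5165 0.2686] 0.1
t 26.02 pos [0.5129 0.2691 0.0705] F [ 0.  -0.1  0.1] open 0.0535 j7 -0.81 
  offset(tool, mm) [-1.5  2.1 46.5] dr deg [-0.19 -0.25 -0.04] offset after turning [-1.3  1.9 46.5]
```

View pics/p3.png

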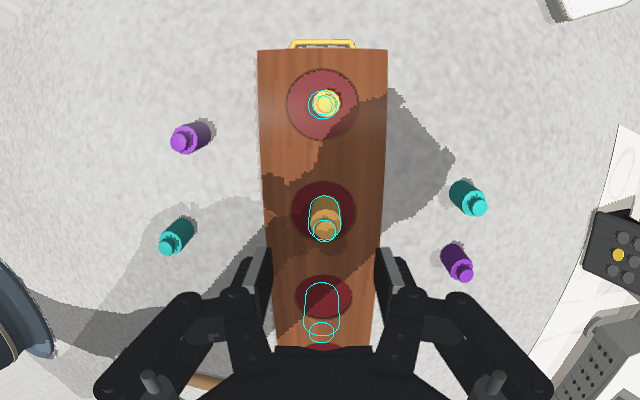

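>>> apply_moves([
  {"offset":[-0.001,0.0028,0.012],"dr":[-0.18,-0.2,0],"grip":-0.2},
  {"offset":[0,0,0.018],"dr":[0,0,0],"grip":-0.2},
  {"offset":[0,0,0.011],"dr":[0,0,0],"grip":-0.2},
  {"offset":[0,0,0.005],"dr":[0,0,0],"grip":-0.2},
  {"offset":[0,0,0],"dr":[0,0,0],"grip":0},
  {"offset":[0,0,0],"dr":[0,0,0],"grip":0.2},
  {"offset":[0,0,0],"dr":[0,0,0],"grip":0.4},
  {"offset":[0,0,0],"dr":[0,0,0],"grip":0.7},
  {"offset":[0,0,0],"dr":[0,0,0],"grip":1},
  {"offset":[0,0,0],"dr":[0,0,0],"grip":1},
], grip_force=40)

```text
time_s: 27.28
position: [0.515, 0.2685, 0.024]
tool_rot: [-2.077, -2.355, 0.002]
wrist_force: [-1.7, -0.8, 4.1]
opening: 0.0105
```

```bash
python3 pk.py p3b.png 100 .024
```

```text
wrist fit [0.5167 0.2684] 0.37
t 27.32 pos [0.5151 0.2685 0.024 ] F [-1.5 -0.3  5. ] open 0.0105 j7 -0.86 
  offset(tool, mm) [-0.5 -0.1 -0. ] dr deg [-0.1  -0.02 -0.02] offset after turning [-0.5 -0.1 -0. ]
```

View pics/p3b.png

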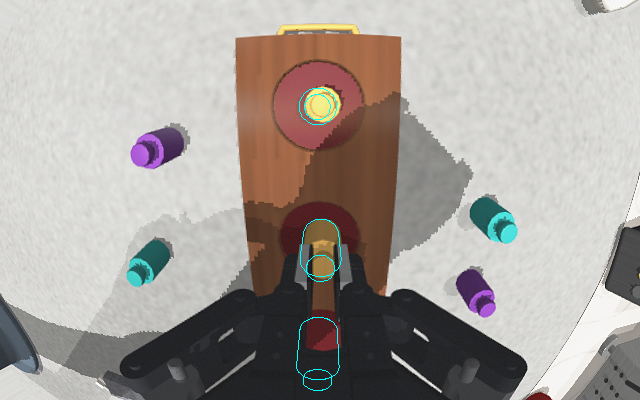

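```bash
python3 - <<'E'
from h import *
s=snapshot("wrist"); crop(s["color"],(320,260),130,110,6,"z3.png")
s=snapshot("scene"); crop(s["color"],(450,240),120,100,6,"z3s.png")
E
```

```text
(no output)
```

View pics/z3.png

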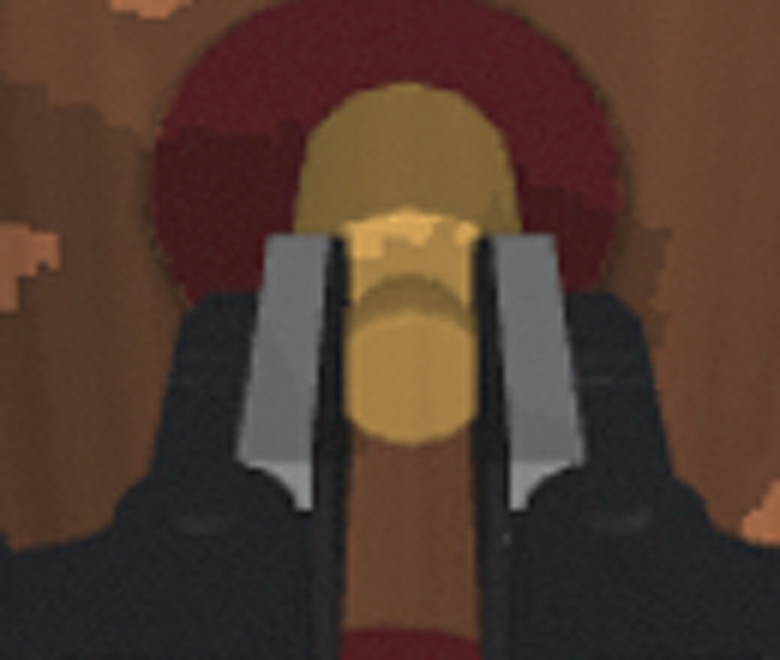

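View pics/z3s.png

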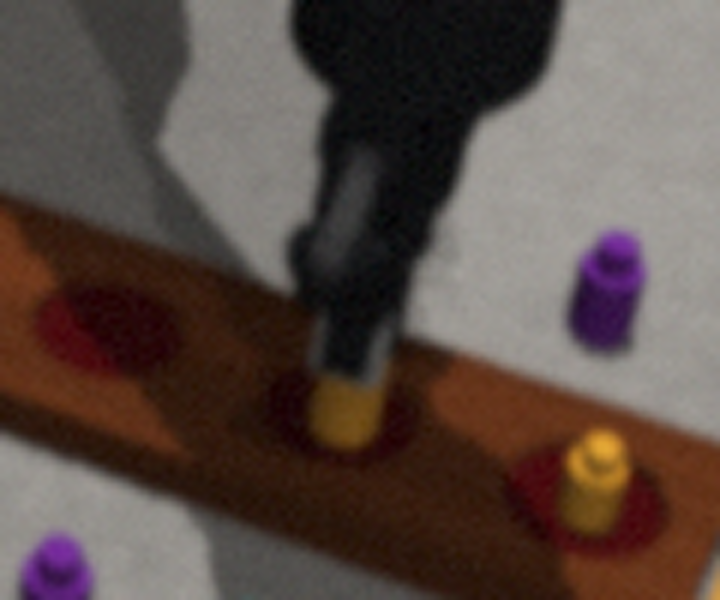

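```bash
python3 - <<'E'
from h import *
s=wsnap(); st=state(); T=np.eye(4);T[:3,:3]=R.from_rotvec(st["tool_rot"]).as_matrix();T[:3,3]=st["position"]
he=s["hand_eye"];K=s["intrinsics"]
for uv in [(299.5,244),(309.5,244),(337,244),(347.5,244),(295,281.7),(306,289)]:
    v=(np.array(uv)-K[:2,2])/K[0,0];th=np.linalg.norm(v);d=v/th*np.sin(th); d=he[:3,:3]@np.array([d[0],-d[1],-np.cos(th)]);o=he[:3,3]
    for X in(.011,): print(uv,"tool coords at x=11mm",np.round(1000*(o+d*(X-o[0])/d[0]),1))
print(st["position"],st["opening"])
E
```

```text
(299.5, 244) tool coords at x=11mm [ 11.  -10.5 -25.9]
(309.5, 244) tool coords at x=11mm [ 11.   -5.4 -25.9]
(337, 244) tool coords at x=11mm [ 11.    8.5 -25.9]
(347.5, 244) tool coords at x=11mm [ 11.   13.8 -25.9]
(295, 281.7) tool coords at x=11mm [ 11.  -10.  -59.4]
(306, 289) tool coords at x=11mm [ 11.   -5.3 -64.4]
[0.51505146 0.26848588 0.02397112] 0.010487701578614068
```

Pixel geometry puts the pad tips at about z = 0.050, above the 100's shoulder, so it is held by its lifting knob. The reported opening of 10.5 mm fits the 14 mm knob with the same bias as before. That is how these weights are meant to be lifted, so I'll lift gently and verify.

>>> apply_moves([
  {"offset":[0,0,-0.004],"dr":[0,0,0],"grip":1},
  {"offset":[0,0,-0.01],"dr":[0,0,0],"grip":1},
  {"offset":[0,0,-0.02],"dr":[0,0,0],"grip":1},
  {"offset":[0,0,-0.03],"dr":[0,0,0],"grip":1},
  {"offset":[0,0,-0.03],"dr":[0,0,0],"grip":1},
  {"offset":[0,0,-0.016],"dr":[0,0,0],"grip":1},
  {"offset":[0,0,0],"dr":[0,0,0],"grip":1},
  {"offset":[0,0,0],"dr":[0,0,0],"grip":1},
])

```text
time_s: 28.48
position: [0.5147, 0.2677, 0.1326]
tool_rot: [-2.077, -2.354, 0.005]
wrist_force: [0.5, 0.5, -1.6]
opening: 0.0106
```

```bash
python3 - <<'E'
from h import *
to(.5105,-.1184,.134,91.4)
s=snapshot("wrist"); a=s["color"][205:315,255:385]; t=snapshot("scene"); b=t["color"][130:240,370:500]
cv2.imwrite("pics/z4.png",cv2.resize(np.hstack([a,b])[:,:,::-1],None,fx=3,fy=3))
E
```

```text
t 28.48 pos [0.5147 0.2677 0.1326] F [ 0.5  0.5 -1.6] open 0.0106 j7 -0.75 
  offset(tool, mm) [-382.5  -52.3   -1. ] dr deg [-0.2   0.04  5.76] offset after turning [-385.8  -13.6   -1.4]
```

View pics/z4.png

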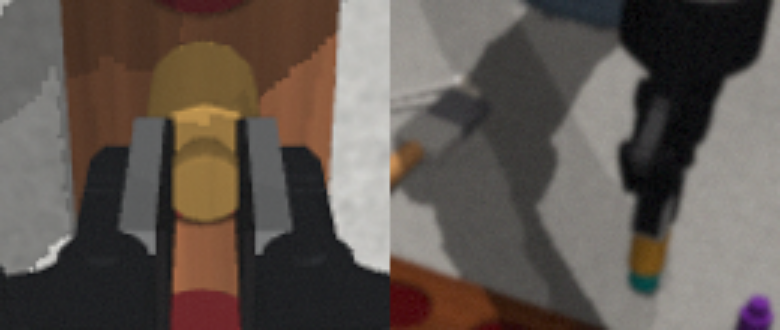

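>>> apply_moves([
  {"offset":[0,0,0],"dr":[-0.1,0,5.7],"grip":1},
  {"offset":[-0.018,-0.0007,0],"dr":[0,0,0],"grip":1},
  {"offset":[-0.035,-0.0012,0],"dr":[0,0,0],"grip":1},
  {"offset":[-0.035,-0.0012,0],"dr":[0,0,0],"grip":1},
  {"offset":[-0.035,-0.0012,0],"dr":[0,0,0],"grip":1},
  {"offset":[-0.035,-0.0012,0],"dr":[0,0,0],"grip":1},
  {"offset":[-0.035,-0.0012,0],"dr":[0,0,0],"grip":1},
  {"offset":[-0.035,-0.0012,0],"dr":[0,0,0],"grip":1},
  {"offset":[-0.035,-0.0012,0],"dr":[0,0,0],"grip":1},
  {"offset":[-0.035,-0.0012,0],"dr":[0,0,0],"grip":1},
  {"offset":[-0.035,-0.0012,0],"dr":[0,0,0],"grip":1},
  {"offset":[-0.03,-0.0012,0],"dr":[0,0,0],"grip":1},
  {"offset":[-0.018,-0.0007,0],"dr":[0,0,0],"grip":1},
  {"offset":[-0.005,-0.0002,0],"dr":[0,0,0],"grip":1},
  {"offset":[0,0,0.01],"dr":[0,0,0],"grip":1},
  {"offset":[0,0,0.025],"dr":[0,0,0],"grip":1},
  {"offset":[0,0,0.025],"dr":[0,0,0],"grip":1},
  {"offset":[0,0,0.015],"dr":[0,0,0],"grip":1},
  {"offset":[0,0,0],"dr":[0,0,0],"grip":1},
  {"offset":[0,0,0],"dr":[0,0,0],"grip":1},
])

```text
time_s: 31.08
position: [0.5123, -0.1175, 0.059]
tool_rot: [2.191, 2.25, 0.001]
wrist_force: [-0.5, 0.5, -1.3]
opening: 0.0107
```

```bash
python3 look.py w10.png .5105 -.1184 .022 91.4 100 .008
```

```text
t 31.12 pos [ 0.5124 -0.1177  0.0593] F [-0.7  0.2 -1. ] open 0.0108 j7 -0.17 
  offset(tool, mm) [-0.7 -2.  37.3] dr deg [0.08 0.   0.1 ] offset after turning [-0.7 -1.9 37.3]
```

View pics/w10.png

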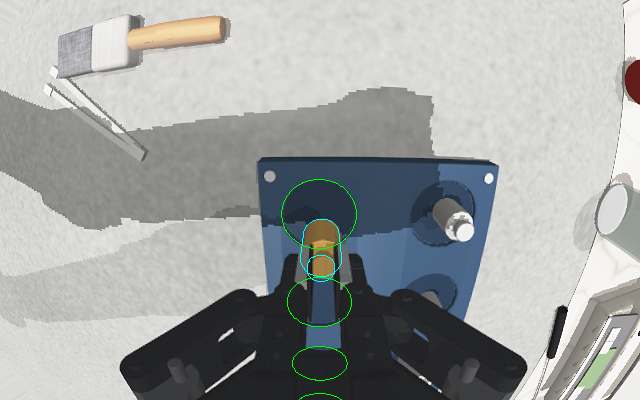

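>>> apply_moves([
  {"offset":[-0.0003,-0.0015,0.01],"dr":[0,0,0],"grip":1},
  {"offset":[0,0,0.012],"dr":[0,0,0],"grip":1},
  {"offset":[0,0,0.006],"dr":[0,0,0],"grip":1},
  {"offset":[0,0,0.003],"dr":[0,0,0],"grip":1},
  {"offset":[0,0,0],"dr":[0,0,0],"grip":1},
  {"offset":[0,0,0],"dr":[0,0,0],"grip":1},
])

```text
time_s: 31.88
position: [0.5103, -0.1182, 0.0276]
tool_rot: [2.193, 2.25, 0.0]
wrist_force: [0.0, 0.1, -1.5]
opening: 0.0106
```

```bash
python3 look.py w11.png .5105 -.1184 .022 91.4 100 .008
```

```text
t 31.93 pos [ 0.5103 -0.1183  0.0277] F [-0.4  0.5 -0.2] open 0.0106 j7 -0.2 
  offset(tool, mm) [-0.1  0.2  5.7] dr deg [ 0.01 -0.01  0.07] offset after turning [-0.1  0.2  5.7]
```

View pics/w11.png

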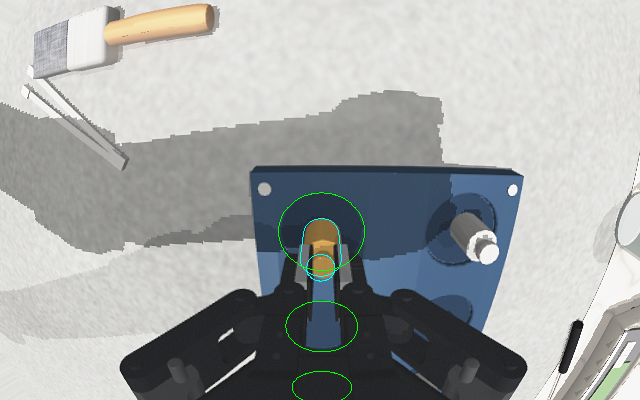

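Position is right on. Lowering until contact.

>>> apply_moves([
  {"offset":[0,0,0.003],"dr":[0,0,0],"grip":1},
  {"offset":[0,0,0.0015],"dr":[0,0,0],"grip":1},
  {"offset":[0,0,0.0007],"dr":[0,0,0],"grip":1},
  {"offset":[0,0,0.0005],"dr":[0,0,0],"grip":1},
  {"offset":[0,0,0],"dr":[0,0,0],"grip":1},
  {"offset":[0,0,0],"dr":[0,0,0],"grip":1},
])

```text
time_s: 32.67
position: [0.51, -0.1183, 0.022]
tool_rot: [-2.193, -2.25, 0.0]
wrist_force: [-2.6, 0.3, 3.4]
opening: 0.0106
```

>>> apply_moves([
  {"offset":[0,0,0],"dr":[0,0,0],"grip":0.65},
  {"offset":[0,0,0],"dr":[0,0,0],"grip":0.5},
  {"offset":[0,0,0],"dr":[0,0,0],"grip":0.3},
  {"offset":[0,0,0],"dr":[0,0,0],"grip":0.1},
  {"offset":[0,0,0],"dr":[0,0,0],"grip":-0.1},
  {"offset":[0,0,0],"dr":[0,0,0],"grip":-0.2},
  {"offset":[0,0,-0.01],"dr":[0,0,0],"grip":-0.2},
  {"offset":[0,0,-0.03],"dr":[0,0,0],"grip":-0.2},
  {"offset":[0,0,-0.04],"dr":[0,0,0],"grip":-0.2},
  {"offset":[0,0,-0.04],"dr":[0,0,0],"grip":-0.2},
  {"offset":[0,0,0],"dr":[0,0,0],"grip":-0.2},
])

```text
time_s: 34.05
position: [0.5126, -0.1184, 0.1455]
tool_rot: [2.188, 2.245, 0.006]
wrist_force: [0.3, -0.3, -0.2]
opening: 0.0516
```

```bash
python3 chk.py c3.png .504 .3459 .13 97.2 500 200 100
```

```text
t 34.05 pos [ 0.5126 -0.1184  0.1455] F [ 0.3 -0.3 -0.2] open 0.0516 j7 -0.08 
  offset(tool, mm) [464.4   3.2  14.6] dr deg [ 0.39  0.14 -5.73] offset after turning [461.7  49.7  15.5]
500 target [ 0.5163 -0.3584] top (array([ 0.5141, -0.3598]), np.float64(0.09))
   wrist [ 0.5162 -0.3477] 5.93
200 target [ 0.5144 -0.2784] top None
   wrist [ 0.5154 -0.2793] 0.19
100 target [ 0.5105 -0.1184] top (array([ 0.5077, -0.1198]), np.float64(0.36))
   wrist [ 0.5118 -0.1184] 0.1
```

View pics/c3.png

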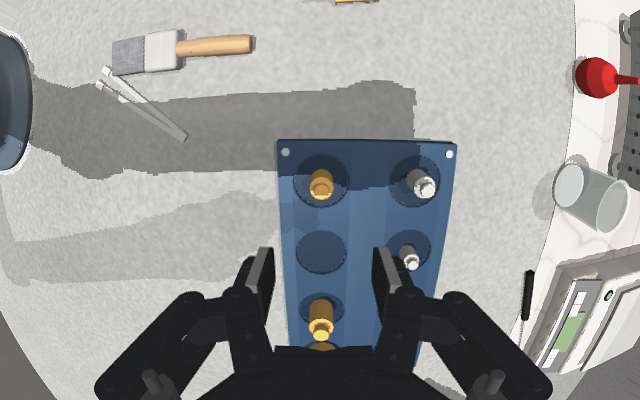

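View pics/t_c3.png

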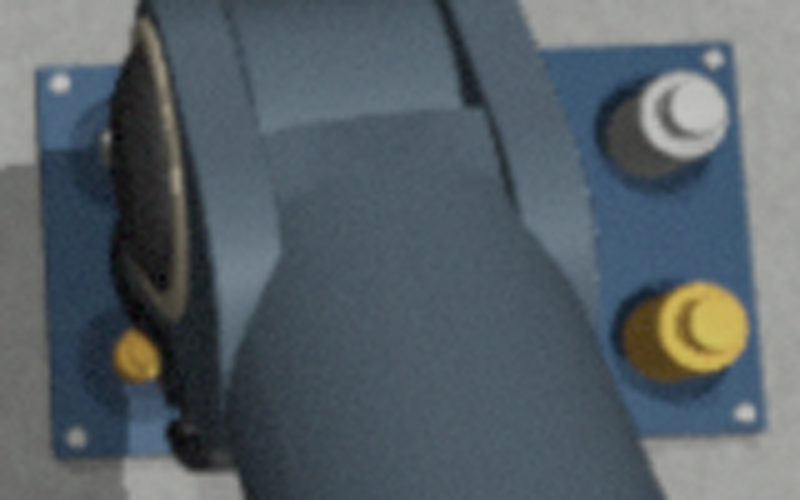

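>>> apply_moves([
  {"offset":[0,0,0],"dr":[0.3,0.1,-5.7],"grip":-0.2},
  {"offset":[0.0462,0.005,0],"dr":[0,0,0],"grip":-0.2},
  {"offset":[0.0462,0.005,0],"dr":[0,0,0],"grip":-0.2},
  {"offset":[0.0462,0.005,0],"dr":[0,0,0],"grip":-0.2},
  {"offset":[0.0462,0.005,0],"dr":[0,0,0],"grip":-0.2},
  {"offset":[0.0462,0.005,0],"dr":[0,0,0],"grip":-0.2},
  {"offset":[0.0462,0.005,0],"dr":[0,0,0],"grip":-0.2},
  {"offset":[0.0462,0.005,0],"dr":[0,0,0],"grip":-0.2},
  {"offset":[0.0462,0.005,0],"dr":[0,0,0],"grip":-0.2},
  {"offset":[0.0462,0.005,0],"dr":[0,0,0],"grip":-0.2},
  {"offset":[0.0459,0.005,0],"dr":[0,0,0],"grip":-0.2},
  {"offset":[0,0,0.025],"dr":[0,0,0],"grip":-0.1},
  {"offset":[0,0,0.035],"dr":[0,0,0],"grip":0},
  {"offset":[0,0,0.03],"dr":[0,0,0],"grip":0},
  {"offset":[0,0,0],"dr":[0,0,0],"grip":0},
  {"offset":[0,0,0],"dr":[0,0,0],"grip":0},
  {"offset":[0,0,0],"dr":[0,0,0],"grip":0},
])

```text
time_s: 36.28
position: [0.5022, 0.3469, 0.0538]
tool_rot: [-2.075, -2.352, 0.001]
wrist_force: [-0.5, -0.2, 0.4]
opening: 0.0428
```

```bash
python3 pk.py p4.png 50 .022
```

```text
wrist fit [0.5069 0.3469] 0.13
t 36.33 pos [0.5022 0.3467 0.0538] F [-0.   0.1 -0. ] open 0.0429 j7 -0.95 
  offset(tool, mm) [-1.2  1.8 31.8] dr deg [-0.2  -0.19 -0.04] offset after turning [-1.1  1.7 31.8]
```

View pics/p4.png

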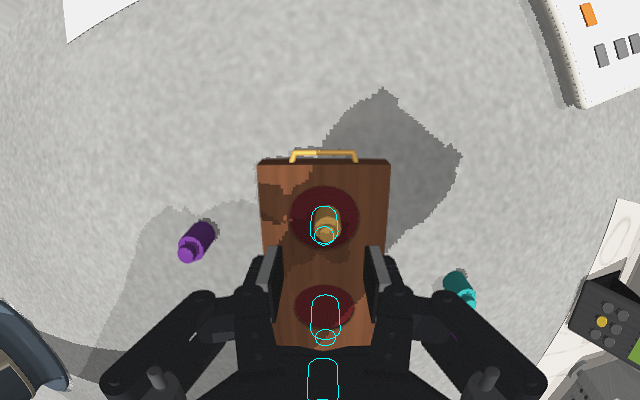

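>>> apply_moves([
  {"offset":[-0.0007,0.0042,0.008],"dr":[-0.2,-0.15,0],"grip":0.05},
  {"offset":[0,0,0.014],"dr":[0,0,0],"grip":0.05},
  {"offset":[0,0,0.01],"dr":[0,0,0],"grip":0.05},
  {"offset":[0,0,0],"dr":[0,0,0],"grip":0.05},
  {"offset":[0,0,0],"dr":[0,0,0],"grip":0.05},
])

```text
time_s: 36.95
position: [0.5056, 0.3463, 0.0204]
tool_rot: [-2.077, -2.355, 0.003]
wrist_force: [-0.4, 0.3, 0.7]
opening: 0.0407
```

```bash
cat > zz.py <<'E'
from h import *
import sys
to(.5065,.3465,.004,97.2)
s=snapshot("wrist"); a=s["color"][205:315,255:385]; t=snapshot("scene"); u=list(map(int,proj(t,[.5065,.3465,.03])[0])); b=t["color"][u[1]-60:u[1]+50,u[0]-65:u[0]+65]
cv2.imwrite("pics/"+sys.argv[1],cv2.resize(np.hstack([a,b])[:,:,::-1],None,fx=3,fy=3))
E
python3 zz.py z5.png
```

```text
t 36.95 pos [0.5056 0.3463 0.0204] F [-0.4  0.3  0.7] open 0.0407 j7 -0.98 
  offset(tool, mm) [ 0.1  0.9 16.4] dr deg [-0.12  0.01 -0.01] offset after turning [ 0.1  0.9 16.4]
```

View pics/z5.png

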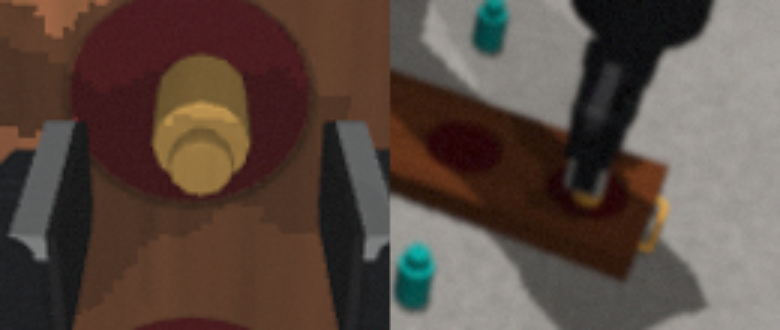

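>>> apply_moves([
  {"offset":[0,0.0006,0.004],"dr":[0,0,0],"grip":0.05},
  {"offset":[0,0,0.004],"dr":[0,0,0],"grip":0.05},
  {"offset":[0,0,0],"dr":[0,0,0],"grip":0.05},
])

```text
time_s: 37.42
position: [0.506, 0.3458, 0.012]
tool_rot: [-2.077, -2.355, 0.004]
wrist_force: [-0.4, 0.4, 0.8]
opening: 0.0409
```

```bash
python3 zz.py z6.png
```

```text
t 37.42 pos [0.506  0.3458 0.012 ] F [-0.4  0.4  0.8] open 0.0409 j7 -0.98 
  offset(tool, mm) [0.6 0.6 8. ] dr deg [-0.15  0.05 -0.03] offset after turning [0.6 0.5 8. ]
```

View pics/z6.png

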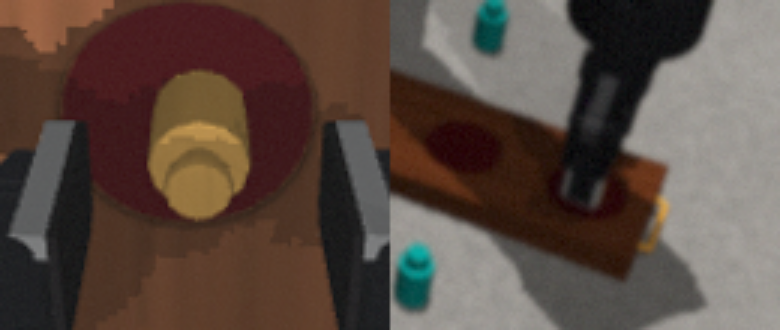

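>>> apply_moves([
  {"offset":[0.0006,0.0005,0.003],"dr":[0,0,0],"grip":0.05},
  {"offset":[0,0,0.003],"dr":[0,0,0],"grip":0.05},
  {"offset":[0,0,0],"dr":[0,0,0],"grip":0.15},
  {"offset":[0,0,0],"dr":[0,0,0],"grip":0.3},
  {"offset":[0,0,0],"dr":[0,0,0],"grip":0.45},
  {"offset":[0,0,0],"dr":[0,0,0],"grip":0.6},
  {"offset":[0,0,0],"dr":[0,0,0],"grip":0.8},
  {"offset":[0,0,0],"dr":[0,0,0],"grip":1},
  {"offset":[0,0,0],"dr":[0,0,0],"grip":1},
], grip_force=35)

```text
time_s: 38.65
position: [0.5066, 0.3468, 0.0066]
tool_rot: [-2.077, -2.355, 0.003]
wrist_force: [-0.7, -1.0, 2.3]
opening: 0.0146
```

```bash
python3 zz.py z7.png
```

```text
t 38.65 pos [0.5066 0.3468 0.0066] F [-0.7 -1.   2.3] open 0.0146 j7 -0.99 
  offset(tool, mm) [-0.3 -0.1  2.6] dr deg [-0.11  0.02 -0.02] offset after turning [-0.3 -0.1  2.6]
```

View pics/z7.png

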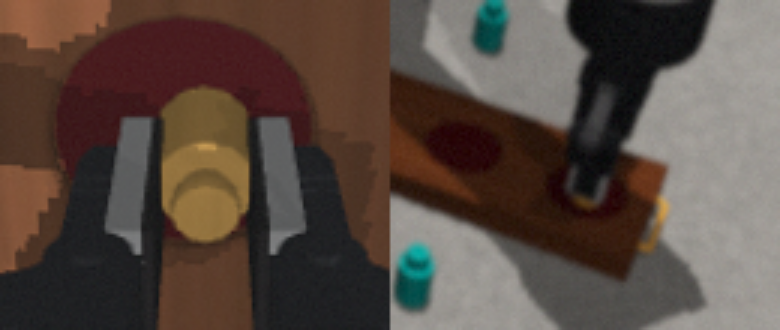

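>>> apply_moves([
  {"offset":[0,0,-0.005],"dr":[0,0,0],"grip":1},
  {"offset":[0,0,-0.02],"dr":[0,0,0],"grip":1},
  {"offset":[0,0,-0.035],"dr":[0,0,0],"grip":1},
  {"offset":[0,0,-0.035],"dr":[0,0,0],"grip":1},
  {"offset":[0,0,-0.018],"dr":[0,0,0],"grip":1},
  {"offset":[0,0,0],"dr":[0,0,5.7],"grip":1},
  {"offset":[-0.02,-0.0003,0],"dr":[0,0,0],"grip":1},
  {"offset":[-0.045,-0.0006,0],"dr":[0,0,0],"grip":1},
  {"offset":[-0.045,-0.0006,0],"dr":[0,0,0],"grip":1},
  {"offset":[-0.045,-0.0006,0],"dr":[0,0,0],"grip":1},
  {"offset":[-0.045,-0.0006,0],"dr":[0,0,0],"grip":1},
  {"offset":[-0.045,-0.0006,0],"dr":[0,0,0],"grip":1},
  {"offset":[-0.045,-0.0006,0],"dr":[0,0,0],"grip":1},
  {"offset":[-0.045,-0.0006,0],"dr":[0,0,0],"grip":1},
  {"offset":[-0.045,-0.0006,0],"dr":[0,0,0],"grip":1},
  {"offset":[-0.045,-0.0006,0],"dr":[0,0,0],"grip":1},
  {"offset":[-0.045,-0.0006,0],"dr":[0,0,0],"grip":1},
  {"offset":[-0.045,-0.0006,0],"dr":[0,0,0],"grip":1},
  {"offset":[-0.022,-0.0004,0],"dr":[0,0,0],"grip":1},
  {"offset":[-0.008,-0.0002,0],"dr":[0,0,0],"grip":1},
])

```text
time_s: 41.25
position: [0.5117, -0.2008, 0.1191]
tool_rot: [-2.194, -2.245, 0.005]
wrist_force: [-1.2, 0.3, -0.3]
opening: 0.0144
```

>>> apply_moves([
  {"offset":[0,0,0],"dr":[0,0,0],"grip":1},
  {"offset":[0,0,0],"dr":[0,0,0],"grip":1},
  {"offset":[0,0,0],"dr":[0,0,0],"grip":1},
])

```text
time_s: 41.62
position: [0.5135, -0.1969, 0.1199]
tool_rot: [-2.189, -2.252, 0.002]
wrist_force: [1.1, 0.1, -1.3]
opening: 0.0145
```

```bash
python3 look.py w12.png .5124 -.1984 .05 91.4 50 -.0094
```

```text
t 41.67 pos [ 0.5135 -0.1971  0.1199] F [ 0.1  1.7 -1.7] open 0.0144 j7 0.03 
  offset(tool, mm) [-1.2 -1.1 69.9] dr deg [-0.11  0.02  0.19] offset after turning [-1.2 -1.2 69.9]
```

View pics/w12.png

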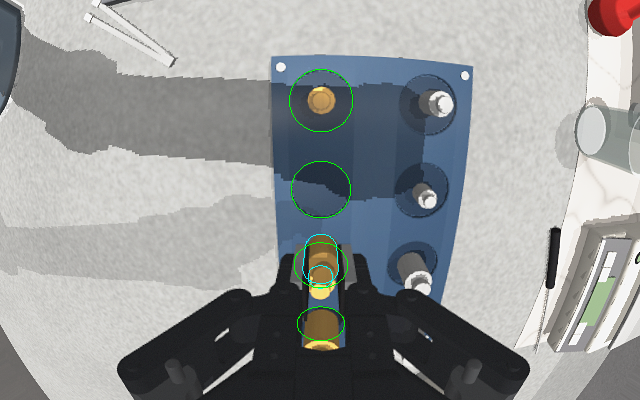

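>>> apply_moves([
  {"offset":[-0.0006,-0.0008,0.01],"dr":[0,0,0.1],"grip":1},
  {"offset":[0,0,0.025],"dr":[0,0,0],"grip":1},
  {"offset":[0,0,0.03],"dr":[0,0,0],"grip":1},
  {"offset":[0,0,0.022],"dr":[0,0,0],"grip":1},
  {"offset":[0,0,0.013],"dr":[0,0,0],"grip":1},
  {"offset":[0,0,0.006],"dr":[0,0,0],"grip":1},
  {"offset":[0,0,0],"dr":[0,0,0],"grip":1},
  {"offset":[0,0,0],"dr":[0,0,0],"grip":1},
])

```text
time_s: 42.68
position: [0.5131, -0.199, 0.0145]
tool_rot: [2.194, 2.248, -0.002]
wrist_force: [0.3, 0.2, -1.3]
opening: 0.0142
```

```bash
python3 look.py w13.png .5124 -.1984 .0046 91.4 50 -.0094
```

```text
t 42.73 pos [ 0.5131 -0.1991  0.0145] F [-0.8 -0.3  0.3] open 0.0147 j7 -0.07 
  offset(tool, mm) [ 0.7 -0.6  9.9] dr deg [-0.02  0.06 -0.03] offset after turning [ 0.7 -0.7  9.9]
```

View pics/w13.png

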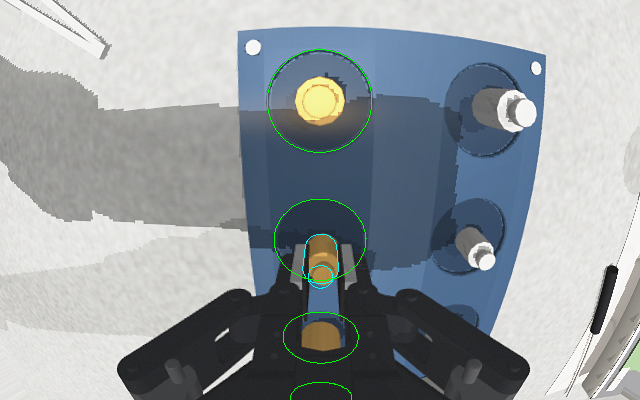

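>>> apply_moves([
  {"offset":[0.0006,-0.0006,0.004],"dr":[0,0,0],"grip":1},
  {"offset":[0,0,0.003],"dr":[0,0,0],"grip":1},
  {"offset":[0,0,0.0015],"dr":[0,0,0],"grip":1},
  {"offset":[0,0,0.0007],"dr":[0,0,0],"grip":1},
  {"offset":[0,0,0.0005],"dr":[0,0,0],"grip":1},
  {"offset":[0,0,0],"dr":[0,0,0],"grip":1},
  {"offset":[0,0,0],"dr":[0,0,0],"grip":1},
])

```text
time_s: 43.6
position: [0.5117, -0.1983, 0.0046]
tool_rot: [-2.194, -2.247, 0.003]
wrist_force: [-2.1, 0.2, 5.5]
opening: 0.0146
```

Contact (5.5 N). Releasing.

>>> apply_moves([
  {"offset":[0,0,0],"dr":[0,0,0],"grip":0.6},
  {"offset":[0,0,0],"dr":[0,0,0],"grip":0.45},
  {"offset":[0,0,0],"dr":[0,0,0],"grip":0.3},
  {"offset":[0,0,0],"dr":[0,0,0],"grip":0.1},
  {"offset":[0,0,0],"dr":[0,0,0],"grip":0},
  {"offset":[0,0,0],"dr":[0,0,0],"grip":0},
  {"offset":[0,0,-0.01],"dr":[0,0,0],"grip":0},
  {"offset":[0,0,-0.03],"dr":[0,0,0],"grip":0},
  {"offset":[0,0,-0.05],"dr":[0,0,0],"grip":0},
  {"offset":[0,0,-0.05],"dr":[0,0,0],"grip":0},
  {"offset":[0,0,-0.05],"dr":[0,0,0],"grip":0},
  {"offset":[-0.05,0,0],"dr":[0,0,0],"grip":0},
  {"offset":[-0.06,0,0],"dr":[0,0,0],"grip":0},
  {"offset":[-0.06,0,0],"dr":[0,0,0],"grip":0},
  {"offset":[-0.06,0,0],"dr":[0,0,0],"grip":0},
  {"offset":[-0.04,0,0],"dr":[0,0,0],"grip":0},
  {"offset":[0,0,0],"dr":[0,0,0],"grip":0},
  {"offset":[0,0,0],"dr":[0,0,0],"grip":0},
])

```text
time_s: 45.85
position: [0.519, -0.4669, 0.1945]
tool_rot: [-2.193, -2.248, 0.001]
wrist_force: [-0.6, 1.0, 0.2]
opening: 0.0429
```

```bash
python3 chk.py c4.png .5 .0 .2 91.4 500 200 100 50; python3 - <<'E'
from h import *
s=snapshot("scene"); crop(s["color"],(250,190),180,130,4,"s4.png")
E
```

```text
t 45.85 pos [ 0.519  -0.4669  0.1945] F [-0.6  1.   0.2] open 0.0429 j7 0.46 
  offset(tool, mm) [467.2  -7.3  -5.2] dr deg [-0.08 -0.03  0.04] offset after turning [467.2  -7.6  -5.5]
500 target [ 0.5163 -0.3584] top (array([ 0.5139, -0.3601]), np.float64(0.07))
   wrist [ 0.5178 -0.3578] 0.05
200 target [ 0.5144 -0.2784] top (array([ 0.5118, -0.2804]), np.float64(0.12))
   wrist [ 0.5151 -0.2772] 0.05
100 target [ 0.5105 -0.1184] top (array([ 0.5088, -0.1209]), np.float64(0.18))
   wrist [ 0.5105 -0.1184] 0.0
50 target [ 0.5124 -0.1984] top (array([ 0.5108, -0.2011]), np.float64(0.16))
   wrist [ 0.5124 -0.1984] 0.0
```

View pics/c4.png

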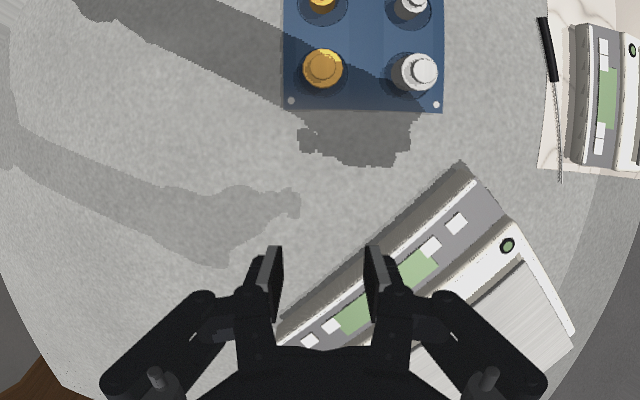

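View pics/t_c4.png

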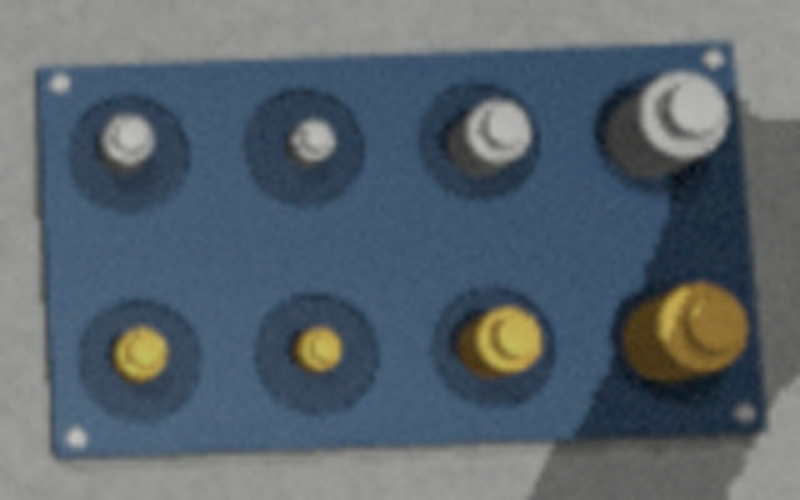

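View pics/s4.png

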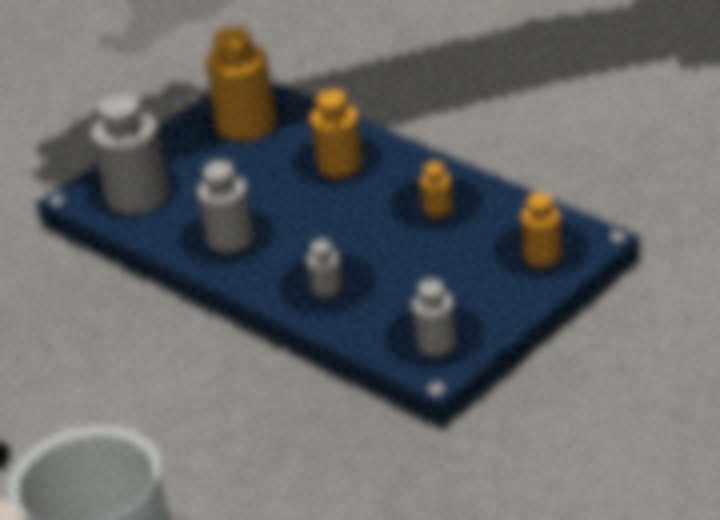

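All four stand upright in front of their own size, and the steel weights are unmoved. Handing in.

```bash
python3 -c "
from rig import *
print(close_job())"
```

```text
the job is handed in; nothing more can be done
None
```

All four brass weights are on the blue plate, each upright in the empty front-row recess directly in front of the steel standard of its own size. I handed the job in at about 46 s of robot time.

**Placing:** I carried them one at a time (500, 200, 100, 50) and lowered each in small steps until the wrist force showed contact. Only then did I open the jaws, and the gripper stood clear of everything at the end.

**Last checks:**
- **Upright and in place:** The final top and scene pictures show all four brass weights standing in their recesses. By eye the steel standards had not moved; I did not measure them.
- **Centring, wrist camera:** After each was placed, it put brass 500, 200 and 100 within about 2 mm of the recess middle. It never got a usable view of brass50 once that was placed.
- **Centring, top camera:** It puts all four 2–3 mm off, always in the same direction. About 1 mm of that looks like the camera's own offset, but the two cameras do not fully agree.

**Unexpected:** The pad tips turned out to sit about 26 mm behind the reported TCP, which was not what I expected. Because of that I gripped brass200 only near the top of its body and brass100 by its lifting knob. Both held and set down without slipping, and I went in deeper for brass50.

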